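# Level the heaped erasers and shut their tray in its case

### The arm

A 6-joint arm with a two-finger parallel gripper is mounted at the origin on the work surface. World frame = base frame: x ahead of the robot, y to its left, z up, the work surface at z = 0. Lengths are in m, angles in rad, forces in N, time in s.
With the tool pointing down it reaches from about 0.3 to 0.95 m from the base axis. Payload 3.1 kg.
Tool frame: the origin (TCP) lies at the very end of the fingers, on their centre line; the grasp point (between the pads) lies 19 mm behind it; z points along the fingers, x is the direction in which the jaws open and shut, and the axes are right-handed (so a half turn about z gives the same grasp; the last joint's range is limited). The gripper opens to 85 mm and grips with 20 to 120 N. Pads are 22 mm wide; open, the fingers measure 114 mm over their backs; the gripper's body (76 mm by 85 mm) begins 54 mm behind the grasp point. The pads swing forward as they close: fully open they stand 13 mm farther back than shut.
Start: joints at [-1.22, 0.308, 1.634, -0, 1.2, -0.07], TCP at [0.255, -0.57, 0.231] pointing down, gripper open.
Joint ranges: [-3.06, 3.06], [-0.79, 1.96], [0.05, 2.63], [-1.19, 4.34], [0.05, 2.64], [-2.94, 2.94]. Speed limits (rad/s): [2.79, 2.79, 3.14, 3.14, 3.14, 3.14].

### API

Orientations are given as a unit quaternion [x, y, z, w].
In Python, from bench import read_state, viewer, workorder, models gives the robot as it stands.
- The arm moves only by the tool servo_tool, never from a script. Its argument "commands" is a list of rows, each an object of numbers: "fingers": the closure in counts, from 0 (fully open) to 255 (shut); "tx", "ty", "tz": the shift along the tool's x, y, z each as a share of 0.3 m, from -1 to 1; "roll": the turn about the tool's z as a share of 60 degrees, from -1 to 1. A call has 1 to 5 rows; each row is the pose to reach, as a shift and turn from the pose measured when the call began, along the tool's axes at that moment; what a row does not reach only later rows make up. A row lasts 1/10 s, in which the tool goes at most 50 mm and 8.59 degrees, less where a joint would pass 70% of its speed; a pose out of reach is approached as far as the arm can. A call with a number of a shift or a turn outside -1 to 1 is refused whole. A call with a gripper value outside its range is refused whole. The fingers move at their own pace and stop on an object; "force" is the grip in N (left out, the last holds). Time passes only in rows, so rows that repeat a pose let the fingers close. It gives the time, the measured TCP pose, the force and the opening at its end, in the units of the state.
- read_state(): the state, without advancing time (a new reading comes with each control period).
- viewer.read_camera(name): name is "side" or "top" or "wrist"; returns (picture, depth): 420x560x3 uint8, red, green, blue; 420x560 float32, m along the optical axis (not along the pixel's ray), 0 where there is no reading.
- viewer.camera_model(name): a dict with "fov_y" (degrees; the focal length in pixels is half the picture's height over the tangent of half this angle, whatever the lens; pixels are square), "cx", "cy" (the principal point, pixels), "dist" ([k1, k2, p1, p2, k3] as OpenCV has them; the pictures are not rectified), "view" (4x4, takes a point from world to camera coordinates). Camera axes: x right, y down, z forward; pixel columns grow to the right and rows downward; lengths in m; the calibration is good to about 2 mm. A picture is of the moment at which its call begins: read the wrist's pose just before it. camera_model takes no time and is no camera call; for the wrist camera it gives the pose at the moment of the call.
- workorder.job_done(): hands the job in, once; it reports no verdict.
Trained networks look in the newest picture that a camera, given by its name, has taken for a name from the list of things; names that differ only in an ending like _2 or _b are one class to them, and where a whole thing is asked for, a point or a joint stands for the part that bears it (a point fixed in the world has none). Each returns a list of dicts, best first, with "confidence" (0 to 1); they miss things now and then, are a little off and sometimes report something else, mostly with a low value. They report only what shows in the picture. A call takes as long as a camera call.
- models.spot_in(camera, query): "point" ([x, y, z] in m, in the coordinates of the camera as it stood for that picture, good to about 4 mm: the middle of the surface that is visible of it).
The state is a dict: "clock": time; "joints": joint angles; "joint_vel": joint speeds; "effort": joint torques, N m; "tcp_pos": TCP position; "tool_rot": TCP orientation; "force": force on the tool from outside, world axes, zero at the start; "wrist_torque": the same for the moment, N m; "finger_gap": opening from 0.0 (shut) to 1.0 (fully open).
Only numpy, scipy, OpenCV 4.12 (cv2) and the standard library are available. Lean on these libraries where they do the work, as an engineer would, in place of code of your own. Each camera call takes 0.05 s, during which the arm holds its last target. There are 200 camera calls.

### The job

The erasers are heaped so high that their blue tray will not go into its clear-topped case. With the tray still outside, spread the heap so that every eraser is down on the tray's floor, none on top of another, with at least one well out towards each of the tray's four corners; then slide the tray by its yellow tab straight into the case until it is fully home, the erasers still spread like that inside it, and let go. Leave the hole punch and the other desk things alone.

Things in the scene. Friction and masses are not known exactly. Their poses are not given: they have to be found in the camera images.
- case: Fixed case on the desk: grey side walls and back, clear acrylic top, no floor (the desk is its floor). Origin on the desk under its middle; x points inwards from mouth to back, z up. Inner space 212 mm deep (x -109 to +103), 155 wide, 33 high; 37 mm high and 171 wide outside. Two guide plates at the mouth flare out 11 mm each side and reach 28 mm before it.
- case_mouth (a point): Centre of the case's mouth at desk level, 109 mm from the case's origin along its -x; axes as the case's.
- case_back (a point): Centre of the inner face of the case's back wall at desk level, 103 mm from the origin along +x; axes as the case's.
- tray: Loose blue steel tray, 0.8 kg, 210 mm long (x), 150 wide (y), walls 5 mm thick, 22 high, floor 4 mm thick (inside 200 x 140). Origin under its middle, x towards the nose that goes into the case first, z up. A yellow pull tab stands at the other end (-x). Starts askew on the desk a few cm before the case's mouth. Home, its end wall is flush with the mouth and only the tab stands out.
- tray_nose (a point): Middle of the tray's nose end at desk level, 105 mm from the tray's origin along +x; axes as the tray's.
- tray_tab (a point): Point in the tab to grip, 30 mm above the desk. The yellow tab is a flat upright fin outside the end wall, 40 mm long along the tray's x (x -145 to -105 mm), 12 mm thick along y, its top 44 mm above the desk. Axes as the tray's.
- eraser0_center (a point): Centre of a loose white block eraser, 26 x 22 x 18 mm (its x, y, z), 20 g. One of seven heaped in the tray, three high at most: four below, two across them, one on top. Lying flat on the tray's floor its centre is 13 mm above the tray's underside, on its long side 15, on end 17: any of these will do.
- eraser1_center (a point): Centre of a loose pink block eraser, 26 x 22 x 18 mm (its x, y, z), 20 g. As eraser0.
- eraser2_center (a point): Centre of a loose green block eraser, 26 x 22 x 18 mm (its x, y, z), 20 g. As eraser0.
- eraser3_center (a point): Centre of a loose orange block eraser, 26 x 22 x 18 mm (its x, y, z), 20 g. As eraser0.
- eraser4_center (a point): Centre of a loose white block eraser, 26 x 22 x 18 mm (its x, y, z), 20 g. As eraser0.
- eraser5_center (a point): Centre of a loose pink block eraser, 26 x 22 x 18 mm (its x, y, z), 20 g. As eraser0.
- eraser6_center (a point): Centre of a loose yellow block eraser, 26 x 22 x 18 mm (its x, y, z), 20 g. As eraser0.
- punch: Fixed heavy cast-iron hole punch, base 200 x 130 mm, origin under its middle, about 120 mm high at the pivot; leave alone.
- punch_lever (a joint): The punch's long grey lever with a black rubber grip, 300 mm from the pivot: 0 = down, level; 0.9 rad = raised. Stays where it is left; leave alone.
- stapler: Beige stapler, 140 x 36 x 45 mm, origin under its middle; leave alone.
- tape: Steel tape dispenser, 150 x 60 x 93 mm, origin under its middle; leave alone.
- pen_cup: Blue ceramic pen cup, 76 mm across, 95 mm high with pens to 150 mm, origin under its middle; leave alone.
- clip0: Clear acrylic binder clip, 70 x 14 x 16 mm, origin under its middle; leave alone.
- clip1: As clip0.

How it is judged:
On the way, in this order (a step that is already met when the one before it is completed fails the run):
1. with the tray wholly outside the case, all seven erasers are down on its floor in one layer, at least one well out towards each corner, and at rest (z of eraser0_center in the frame of tray between 0.004 and 0.02 m and x of eraser0_center in the frame of tray between -0.1 and 0.1 m and y of eraser0_center in the frame of tray between -0.07 and 0.07 m and z of eraser1_center in the frame of tray between 0.004 and 0.02 m and x of eraser1_center in the frame of tray between -0.1 and 0.1 m and y of eraser1_center in the frame of tray between -0.07 and 0.07 m and z of eraser2_center in the frame of tray between 0.004 and 0.02 m and x of eraser2_center in the frame of tray between -0.1 and 0.1 m and y of eraser2_center in the frame of tray between -0.07 and 0.07 m and z of eraser3_center in the frame of tray between 0.004 and 0.02 m and x of eraser3_center in the frame of tray between -0.1 and 0.1 m and y of eraser3_center in the frame of tray between -0.07 and 0.07 m and z of eraser4_center in the frame of tray between 0.004 and 0.02 m and x of eraser4_center in the frame of tray between -0.1 and 0.1 m and y of eraser4_center in the frame of tray between -0.07 and 0.07 m and z of eraser5_center in the frame of tray between 0.004 and 0.02 m and x of eraser5_center in the frame of tray between -0.1 and 0.1 m and y of eraser5_center in the frame of tray between -0.07 and 0.07 m and z of eraser6_center in the frame of tray between 0.004 and 0.02 m and x of eraser6_center in the frame of tray between -0.1 and 0.1 m and y of eraser6_center in the frame of tray between -0.07 and 0.07 m and ((x of eraser0_center in the frame of tray below -0.03 m and y of eraser0_center in the frame of tray below -0.015 m) or (x of eraser1_center in the frame of tray below -0.03 m and y of eraser1_center in the frame of tray below -0.015 m) or (x of eraser2_center in the frame of tray below -0.03 m and y of eraser2_center in the frame of tray below -0.015 m) or (x of eraser3_center in the frame of tray below -0.03 m and y of eraser3_center in the frame of tray below -0.015 m) or (x of eraser4_center in the frame of tray below -0.03 m and y of eraser4_center in the frame of tray below -0.015 m) or (x of eraser5_center in the frame of tray below -0.03 m and y of eraser5_center in the frame of tray below -0.015 m) or (x of eraser6_center in the frame of tray below -0.03 m and y of eraser6_center in the frame of tray below -0.015 m)) and ((x of eraser0_center in the frame of tray below -0.03 m and y of eraser0_center in the frame of tray above 0.015 m) or (x of eraser1_center in the frame of tray below -0.03 m and y of eraser1_center in the frame of tray above 0.015 m) or (x of eraser2_center in the frame of tray below -0.03 m and y of eraser2_center in the frame of tray above 0.015 m) or (x of eraser3_center in the frame of tray below -0.03 m and y of eraser3_center in the frame of tray above 0.015 m) or (x of eraser4_center in the frame of tray below -0.03 m and y of eraser4_center in the frame of tray above 0.015 m) or (x of eraser5_center in the frame of tray below -0.03 m and y of eraser5_center in the frame of tray above 0.015 m) or (x of eraser6_center in the frame of tray below -0.03 m and y of eraser6_center in the frame of tray above 0.015 m)) and ((x of eraser0_center in the frame of tray above 0.03 m and y of eraser0_center in the frame of tray below -0.015 m) or (x of eraser1_center in the frame of tray above 0.03 m and y of eraser1_center in the frame of tray below -0.015 m) or (x of eraser2_center in the frame of tray above 0.03 m and y of eraser2_center in the frame of tray below -0.015 m) or (x of eraser3_center in the frame of tray above 0.03 m and y of eraser3_center in the frame of tray below -0.015 m) or (x of eraser4_center in the frame of tray above 0.03 m and y of eraser4_center in the frame of tray below -0.015 m) or (x of eraser5_center in the frame of tray above 0.03 m and y of eraser5_center in the frame of tray below -0.015 m) or (x of eraser6_center in the frame of tray above 0.03 m and y of eraser6_center in the frame of tray below -0.015 m)) and ((x of eraser0_center in the frame of tray above 0.03 m and y of eraser0_center in the frame of tray above 0.015 m) or (x of eraser1_center in the frame of tray above 0.03 m and y of eraser1_center in the frame of tray above 0.015 m) or (x of eraser2_center in the frame of tray above 0.03 m and y of eraser2_center in the frame of tray above 0.015 m) or (x of eraser3_center in the frame of tray above 0.03 m and y of eraser3_center in the frame of tray above 0.015 m) or (x of eraser4_center in the frame of tray above 0.03 m and y of eraser4_center in the frame of tray above 0.015 m) or (x of eraser5_center in the frame of tray above 0.03 m and y of eraser5_center in the frame of tray above 0.015 m) or (x of eraser6_center in the frame of tray above 0.03 m and y of eraser6_center in the frame of tray above 0.015 m)) and x of tray_nose in the frame of case_mouth below 0 m and linear speed of each of eraser0, eraser1, eraser2, eraser3, eraser4, eraser5, eraser6 below 0.03 m/s), for 0.2 s.
2. the tray's nose has entered the mouth by 30 mm, straight (x of tray_nose in the frame of case_mouth above 0.03 m and angle between the x axis of tray and the x axis of case, either way round below 0.06 rad and y of tray_nose in the frame of case_mouth between -0.008 and 0.008 m and height (world z) of tray below 0.004 m), for 0.05 s.
3. the tray is fully home in the case (x of tray_nose in the frame of case_back above -0.006 m and angle between the x axis of tray and the x axis of case, either way round below 0.05 rad and y of tray_nose in the frame of case_back between -0.008 and 0.008 m and height (world z) of tray below 0.004 m), for 0.2 s.
At the end, for the whole second after the job is handed in: Tray at rest, fully home (nose within 6 mm of the back wall, 8 mm of the middle, 0.05 rad of straight); all erasers at rest inside, centres under 20 mm above the tray's underside (none on another), and towards each corner one at least 30 mm along and 15 mm across from the tray's middle (all of step 3 and z of eraser0_center in the frame of tray between 0.004 and 0.02 m and x of eraser0_center in the frame of tray between -0.1 and 0.1 m and y of eraser0_center in the frame of tray between -0.07 and 0.07 m and z of eraser1_center in the frame of tray between 0.004 and 0.02 m and x of eraser1_center in the frame of tray between -0.1 and 0.1 m and y of eraser1_center in the frame of tray between -0.07 and 0.07 m and z of eraser2_center in the frame of tray between 0.004 and 0.02 m and x of eraser2_center in the frame of tray between -0.1 and 0.1 m and y of eraser2_center in the frame of tray between -0.07 and 0.07 m and z of eraser3_center in the frame of tray between 0.004 and 0.02 m and x of eraser3_center in the frame of tray between -0.1 and 0.1 m and y of eraser3_center in the frame of tray between -0.07 and 0.07 m and z of eraser4_center in the frame of tray between 0.004 and 0.02 m and x of eraser4_center in the frame of tray between -0.1 and 0.1 m and y of eraser4_center in the frame of tray between -0.07 and 0.07 m and z of eraser5_center in the frame of tray between 0.004 and 0.02 m and x of eraser5_center in the frame of tray between -0.1 and 0.1 m and y of eraser5_center in the frame of tray between -0.07 and 0.07 m and z of eraser6_center in the frame of tray between 0.004 and 0.02 m and x of eraser6_center in the frame of tray between -0.1 and 0.1 m and y of eraser6_center in the frame of tray between -0.07 and 0.07 m and ((x of eraser0_center in the frame of tray below -0.03 m and y of eraser0_center in the frame of tray below -0.015 m) or (x of eraser1_center in the frame of tray below -0.03 m and y of eraser1_center in the frame of tray below -0.015 m) or (x of eraser2_center in the frame of tray below -0.03 m and y of eraser2_center in the frame of tray below -0.015 m) or (x of eraser3_center in the frame of tray below -0.03 m and y of eraser3_center in the frame of tray below -0.015 m) or (x of eraser4_center in the frame of tray below -0.03 m and y of eraser4_center in the frame of tray below -0.015 m) or (x of eraser5_center in the frame of tray below -0.03 m and y of eraser5_center in the frame of tray below -0.015 m) or (x of eraser6_center in the frame of tray below -0.03 m and y of eraser6_center in the frame of tray below -0.015 m)) and ((x of eraser0_center in the frame of tray below -0.03 m and y of eraser0_center in the frame of tray above 0.015 m) or (x of eraser1_center in the frame of tray below -0.03 m and y of eraser1_center in the frame of tray above 0.015 m) or (x of eraser2_center in the frame of tray below -0.03 m and y of eraser2_center in the frame of tray above 0.015 m) or (x of eraser3_center in the frame of tray below -0.03 m and y of eraser3_center in the frame of tray above 0.015 m) or (x of eraser4_center in the frame of tray below -0.03 m and y of eraser4_center in the frame of tray above 0.015 m) or (x of eraser5_center in the frame of tray below -0.03 m and y of eraser5_center in the frame of tray above 0.015 m) or (x of eraser6_center in the frame of tray below -0.03 m and y of eraser6_center in the frame of tray above 0.015 m)) and ((x of eraser0_center in the frame of tray above 0.03 m and y of eraser0_center in the frame of tray below -0.015 m) or (x of eraser1_center in the frame of tray above 0.03 m and y of eraser1_center in the frame of tray below -0.015 m) or (x of eraser2_center in the frame of tray above 0.03 m and y of eraser2_center in the frame of tray below -0.015 m) or (x of eraser3_center in the frame of tray above 0.03 m and y of eraser3_center in the frame of tray below -0.015 m) or (x of eraser4_center in the frame of tray above 0.03 m and y of eraser4_center in the frame of tray below -0.015 m) or (x of eraser5_center in the frame of tray above 0.03 m and y of eraser5_center in the frame of tray below -0.015 m) or (x of eraser6_center in the frame of tray above 0.03 m and y of eraser6_center in the frame of tray below -0.015 m)) and ((x of eraser0_center in the frame of tray above 0.03 m and y of eraser0_center in the frame of tray above 0.015 m) or (x of eraser1_center in the frame of tray above 0.03 m and y of eraser1_center in the frame of tray above 0.015 m) or (x of eraser2_center in the frame of tray above 0.03 m and y of eraser2_center in the frame of tray above 0.015 m) or (x of eraser3_center in the frame of tray above 0.03 m and y of eraser3_center in the frame of tray above 0.015 m) or (x of eraser4_center in the frame of tray above 0.03 m and y of eraser4_center in the frame of tray above 0.015 m) or (x of eraser5_center in the frame of tray above 0.03 m and y of eraser5_center in the frame of tray above 0.015 m) or (x of eraser6_center in the frame of tray above 0.03 m and y of eraser6_center in the frame of tray above 0.015 m)) and linear speed of tray below 0.01 m/s and linear speed of each of eraser0, eraser1, eraser2, eraser3, eraser4, eraser5, eraser6 below 0.02 m/s); the robot touches nothing.
It fails at once if the stapler, tape dispenser, pen cup or a clip is moved more than 20 mm (distance of any of stapler, tape, pen_cup, clip0, clip1 from where it was at the start of the episode above 0.02 m).
It fails at once if the punch's lever is worked down or up (value of joint punch_lever below 0.2 rad or value of joint punch_lever above 0.88 rad).
It also fails if it takes over 72 s, if anything falls off the work surface, if the arm or the gripper's body presses on something with over 40 N, if the wrist force passes 120 N, or if a joint passes its speed limit or range.

## Working session

There is one attempt and no reset: what is moved stays moved. The work goes in short steps, Python scripts to look and compute and a tool call to move; the robot and the scene stay as the last step left them, time stands still between calls to the robot, and variables do not carry over. Pictures are saved under pics/ and viewed, about 8 in all and at most 12, crops included, and the job is handed in when it is done.

Besides the shell and the picture viewer there is one more tool, called after "Emit:" by a JSON object that holds its "op" and its "data", one argument or row to a line. servo_tool: Moves the arm, as the interface text tells. Shift numbers are shares of 0.3 m and turn numbers shares of 60 degrees, none past 1 either way. Its arguments: {"type":"object","properties":{"commands":{"type":"array"},"force":{"type":"number"}},"required":["commands"]}

```bash
ls; mkdir -p pics
python3 - <<'E'
from bench import read_state, viewer, workorder, models
import cv2,numpy as np
s=read_state();print(s['clock'],s['tcp_pos'],s['tool_rot'],s['finger_gap'])
a,_=viewer.read_camera('top');b,_=viewer.read_camera('side')
for n in('top','side','wrist'):
    m=viewer.camera_model(n);print(n,m['fov_y'],m['cx'],m['cy'],m['dist']);print(np.round(np.linalg.inv(m['view']),3))
cv2.imwrite('pics/a.png',np.hstack([a,b])[:,:,::-1])
im=np.hstack([a,b]);cv2.imwrite('pics/top.png',a[:,:,::-1]);cv2.imwrite('pics/side.png',b[:,:,::-1])
E
```

```text
pics
0.0 [ 0.25497121 -0.56970707  0.23002112] [ 8.39182657e-01 -5.43848424e-01 -9.30350668e-04 -7.02699064e-04] 1.0035217917671746
top 46.58039693799693 278.05177330647814 213.54103931849156 [-0.06158383  0.          0.          0.          0.        ]
[[ 0.017 -0.995  0.102  0.484]
 [-1.    -0.016  0.009  0.007]
 [-0.007 -0.103 -0.995  1.523]
 [ 0.     0.     0.     1.   ]]
side 54.88393439884074 270.9510063931816 205.1742228474744 [0.02509778 0.         0.         0.         0.        ]
[[ 0.995 -0.069  0.067  0.57 ]
 [-0.094 -0.549  0.83  -0.903]
 [-0.021 -0.833 -0.553  0.671]
 [ 0.     0.     0.     1.   ]]
wrist 65.0094572191185 284.79538411951376 213.71102776027553 [-0.04628686  0.          0.          0.          0.        ]
[[ 0.408 -0.869 -0.279  0.327]
 [-0.913 -0.39  -0.123 -0.537]
 [-0.002  0.304 -0.953  0.372]
 [ 0.     0.     0.     1.   ]]
```

View pics/top.png

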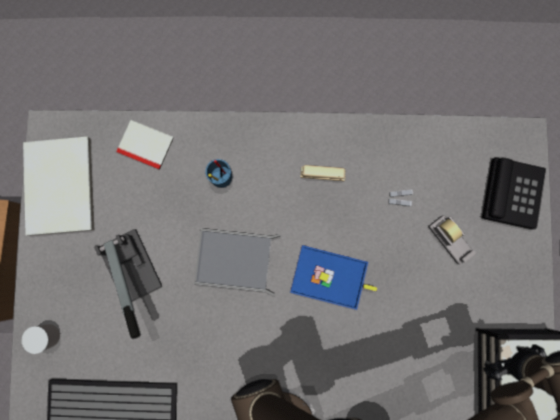

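View pics/side.png

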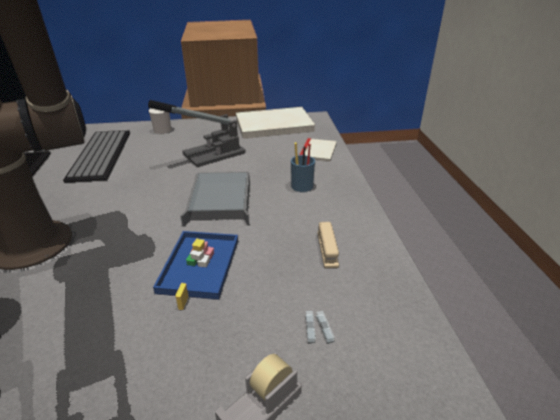

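```bash
cat > h.py <<'E'
from bench import read_state, viewer, workorder, models
import cv2,numpy as np
from scipy.spatial.transform import Rotation as R
def K(m): f=210/np.tan(np.radians(m['fov_y']/2)); return np.array([[f,0,m['cx']],[0,f,m['cy']],[0,0,1.]])
def cloud(n):
    m=viewer.camera_model(n); im,d=viewer.read_camera(n)
    v,u=np.mgrid[0:420,0:560]
    p=cv2.undistortPoints(np.stack([u,v],-1).reshape(-1,1,2).astype(np.float64),K(m),np.array(m['dist'])).reshape(420,560,2)
    P=np.dstack([p,np.ones((420,560))])*d[...,None]
    c2w=np.linalg.inv(m['view']); W=P@c2w[:3,:3].T+c2w[:3,3]; W[d==0]=np.nan
    return im,W,m
def spot(n,q,m):
    c2w=np.linalg.inv(m['view'])
    return [(round(r['confidence'],2),np.round(c2w[:3,:3]@np.array(r['point'])+c2w[:3,3],3)) for r in models.spot_in(n,q)]
E
python3 - <<'E'
from h import *
for n in('top','side'):
    im,W,m=cloud(n); np.savez(f'{n}.npz',im=im,W=W)
    for q in['case','tray','tray_tab']+(['eraser%d_center'%i for i in (0,1,2,3,6)] if n=='top' else []): print(n,q,spot(n,q,m)[:4])
E
```

```text
top case [(0.89, array([0.496, 0.154, 0.039])), (0.69, array([0.763, 0.197, 0.052]))]
top tray [(0.87, array([ 0.44 , -0.147,  0.001]))]
top tray_tab [(0.7, array([ 0.442, -0.151,  0.011]))]
top eraser0_center []
top eraser1_center [(0.16, array([0.763, 0.198, 0.052]))]
top eraser2_center [(0.41, array([ 0.566, -0.505,  0.044]))]
top eraser3_center [(0.57, array([ 0.441, -0.094,  0.02 ]))]
top eraser6_center []
side case [(0.98, array([0.497, 0.134, 0.038]))]
side tray [(0.72, array([0.499, 0.131, 0.036])), (0.57, array([ 0.441, -0.164,  0.008]))]
side tray_tab [(0.85, array([ 0.442, -0.168,  0.004]))]
```

The top view shows the tray at (330,277) with its tab at (370,288), the case at (235,260) with its mouth facing the tray, and the heap near tray centre (321,276). The side view agrees. Next I fit the tray and case poses.

```bash
cat >> h.py <<'E'
def blue(im):
    hsv=cv2.cvtColor(im,cv2.COLOR_RGB2HSV); return cv2.inRange(hsv,(100,130,40),(130,255,255))
def rect(P):
    (c,s,a)=cv2.minAreaRect((P[:,:2]*1000).astype(np.float32)); return np.round(c,1),np.round(s,1),round(a,2)
def trayfit(im,W,box=(0.2,0.7,-0.4,0.35),zmin=0.014):
    m=blue(im)>0
    P=W[m]; P=P[~np.isnan(P[:,0])]
    P=P[(P[:,0]>box[0])&(P[:,0]<box[1])&(P[:,1]>box[2])&(P[:,1]<box[3])]
    rim=P[(P[:,2]>zmin)&(P[:,2]<0.03)]; return rect(P),rect(rim),np.median(rim[:,2]),len(rim)
E
python3 - <<'E'
from h import *
for n in('top','side'):
    z=np.load(n+'.npz');im,W=z['im'],z['W']
    print(n,trayfit(im,W))
    m=(W[...,2]>0.03)&(W[...,2]<0.045)&(W[...,0]>0.35)&(W[...,0]<.65)&(W[...,1]>0.0)&(W[...,1]<0.3)
    P=W[m]; print(rect(P),np.median(P[:,2]),len(P))
    h=cv2.cvtColor(im,cv2.COLOR_RGB2HSV);y=(cv2.inRange(h,(20,120,80),(35,255,255))>0)&(W[...,1]<-0.2)&(W[...,1]>-.35)&(W[...,0]<.55)&(W[...,0]>.3)
    P=W[y];print('tab',np.nanmean(P,0),P[:,2].max(),rect(P))
E
```

```text
top ((array([ 446.9, -138.8]), array([207.1, 146.3]), 76.63), (array([ 446.9, -138.9]), array([207. , 146.3]), 76.63), np.float64(0.022564687572251496), 286)
(array([493.7, 142.6]), array([245.6, 183. ]), 85.17) 0.03794374254467492 3989
tab [ 0.41810814 -0.26063703  0.04341005] 0.05260868757440895 (array([ 418.4, -260.5]), array([37.5, 11. ]), 76.88)
side ((array([ 351.7, -111.5]), array([216. , 365.8]), 73.25), (array([ 451.3, -141.6]), array([210.7, 147.8]), 76.43), np.float64(0.020955557839723582), 471)
(array([496.4, 141.3]), array([250.2, 186.8]), 84.97) 0.036359847758015706 2235
tab [ 0.42274313 -0.26876343  0.03093254] 0.046364871777628824 (array([ 421.4, -264. ]), array([37.4, 12.8]), 75.11)
```

Emit:
{"op": "servo_tool", "data": {
  "commands": [
    {"tx": 0, "ty": 0, "tz": -0.3},
    {"tx": 0, "ty": 0, "tz": -0.3}
  ]
}}

```text
$.commands[0]: bad value
```

Emit:
{"op": "servo_tool", "data": {
  "commands": [
    {"fingers": 0, "tx": -0.53, "ty": -0.57, "tz": 0, "roll": -0.7},
    {"fingers": 0, "tx": -0.53, "ty": -0.57, "tz": 0, "roll": -0.7},
    {"fingers": 0, "tx": -0.53, "ty": -0.57, "tz": 0, "roll": -0.7},
    {"fingers": 0, "tx": -0.53, "ty": -0.57, "tz": 0, "roll": -0.7},
    {"fingers": 0, "tx": -0.53, "ty": -0.57, "tz": 0, "roll": -0.7}
  ],
  "force": 40
}}

```text
clock: 1.25
tcp_pos: [0.347, -0.3526, 0.2313]
tool_rot: [0.979, -0.204, 0.0, -0.0]
force: [0.3, -0.1, -0.2]
finger_gap: 1.003
```

Emit:
{"op": "servo_tool", "data": {
  "commands": [
    {"fingers": 0, "tx": -0.03, "ty": -0.76, "tz": 0.05, "roll": -0.17},
    {"fingers": 0, "tx": -0.03, "ty": -0.76, "tz": 0.05, "roll": -0.17},
    {"fingers": 0, "tx": -0.03, "ty": -0.76, "tz": 0.05, "roll": -0.17},
    {"fingers": 0, "tx": -0.03, "ty": -0.76, "tz": 0.05, "roll": -0.17},
    {"fingers": 0, "tx": -0.03, "ty": -0.76, "tz": 0.05, "roll": -0.17}
  ]
}}

```text
clock: 1.75
tcp_pos: [0.4302, -0.137, 0.2166]
tool_rot: [0.993, -0.115, 0.0, -0.001]
force: [0.2, -0.6, 1.2]
finger_gap: 1.002
```

```bash
cat >> h.py <<'E'
def tool():
    s=read_state(); r=R.from_quat(s['tool_rot']).as_matrix(); return s,r
def move(p,ang=None):
    "shares for a TCP target p (m), tool x angle ang (deg)"
    s,r=tool(); d=r.T@(np.array(p)-s['tcp_pos']); a0=np.degrees(np.arctan2(r[1,0],r[0,0]))
    roll=0 if ang is None else -(((ang-a0)+90)%180-90)/60
    print('share t',np.round(d/0.3,3),'roll',round(roll,3),'ang',round(a0,1),'dist',np.linalg.norm(d).round(3))
E
python3 - <<'E'
from h import *
s,r=tool();print(s['tcp_pos'],s['tool_rot'])
im,W,m=cloud('wrist');np.savez('w1.npz',im=im,W=W)
print(trayfit(im,W))
print(W[210,280])
cv2.imwrite('pics/w1.png',cv2.resize(im[:,:,::-1],(784,588)))
for q in ['eraser%d_center'%i for i in (0,1,2,3,6)]+['tray_tab']: print(q,spot('wrist',q,m)[:4])
E
```

```text
[ 0.43017207 -0.13698743  0.21660023] [ 9.93374089e-01 -1.14921830e-01  4.03059765e-04 -8.53939463e-04]
((array([ 451.7, -136.5]), array([205.6, 148.2]), 76.82), (array([ 451.7, -136.3]), array([205.2, 148.2]), 76.82), np.float64(0.02135264589603808), 2383)
[ 0.41900175 -0.16493598  0.00297855]
eraser0_center [(0.57, array([ 0.469, -0.139,  0.022])), (0.35, array([ 0.445, -0.137,  0.007]))]
eraser1_center [(0.55, array([ 0.474, -0.106,  0.022]))]
eraser2_center [(0.59, array([ 0.432, -0.126,  0.024]))]
eraser3_center [(0.78, array([ 0.439, -0.093,  0.023])), (0.41, array([0.401, 0.037, 0.024]))]
eraser6_center [(0.83, array([ 0.454, -0.12 ,  0.058]))]
tray_tab [(0.97, array([ 0.448, -0.132, -0.003])), (0.18, array([ 0.592, -0.469,  0.048]))]
```

View pics/w1.png

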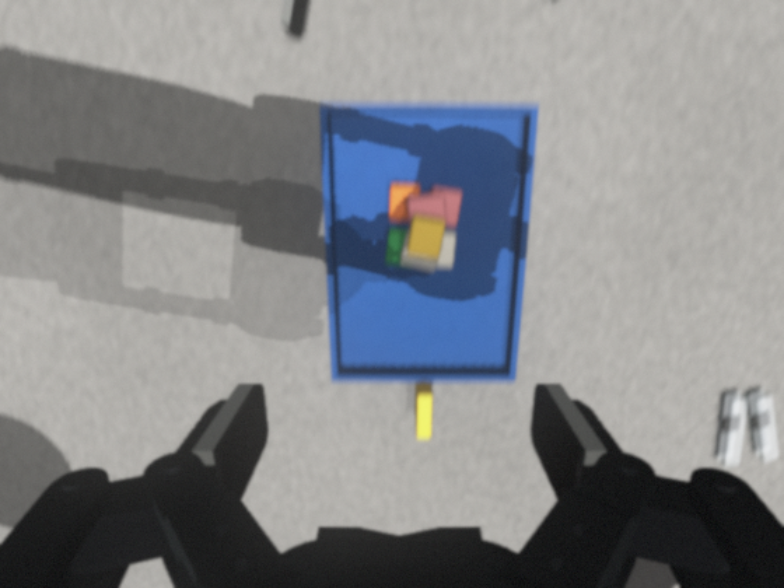

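The heap shows in the wrist view at (425,225). Yellow is on top at (425,237), a pink and a white lie under it, and orange, pink, green and white form the bottom 2x2. I'll get each block's top face from depth.

```bash
cat >> h.py <<'E'
COL={'yellow':((20,110,60),(33,255,255)),'pink':((165,70,60),(179,255,255)),'orange':((5,140,80),(17,255,255)),'green':((45,80,30),(85,255,255)),'white':((0,0,90),(40,70,255))}
T0=np.array([0.4515,-0.1375]);TH=np.radians(76.8)
def intray(P,T0=T0,TH=TH):
    d=P[:,:2]-T0; c,s=np.cos(TH),np.sin(TH); return np.c_[d[:,0]*c+d[:,1]*s,-d[:,0]*s+d[:,1]*c]
def world(tx,ty,T0=T0,TH=TH):
    c,s=np.cos(TH),np.sin(TH); return np.round(T0+[tx*c-ty*s,tx*s+ty*c],4)
def blocks(im,W,T0=T0,TH=TH):
    h=cv2.cvtColor(im,cv2.COLOR_RGB2HSV); Wf=np.nan_to_num(W,nan=9)
    L=intray(Wf.reshape(-1,3),T0,TH).reshape(420,560,2)
    ins=(abs(L[...,0])<.099)&(abs(L[...,1])<.069)
    for c,(lo,hi) in COL.items():
        for z0,z1 in((.015,.032),(.032,.048),(.048,.075)):
            m=(cv2.inRange(h,lo,hi)>0)&ins&(Wf[...,2]>z0)&(Wf[...,2]<z1)
            n,lab,st,_=cv2.connectedComponentsWithStats(m.astype(np.uint8))
            for k in range(1,n):
                if st[k,4]<25: continue
                P=W[lab==k]; q=intray(P,T0,TH); (cc,s,a)=cv2.minAreaRect((q*1000).astype(np.float32))
                print(c,'n',st[k,4],'z %.3f'%np.median(P[:,2]),'tray xy mm',np.round(cc),'size',np.round(s),'ang',round(a),'world',np.round(world(cc[0]/1e3,cc[1]/1e3,T0,TH),3))
E
python3 - <<'E'
from h import *
z=np.load('w1.npz'); blocks(z['im'],z['W'])
E
```

```text
yellow n 552 z 0.057 tray xy mm [21.  3.] size [21. 22.] ang 80 world [ 0.454 -0.117]
pink n 288 z 0.021 tray xy mm [ 42. -12.] size [35. 22.] ang 51 world [ 0.472 -0.1  ]
pink n 227 z 0.039 tray xy mm [41.  1.] size [24. 10.] ang 90 world [ 0.46  -0.098]
orange n 273 z 0.021 tray xy mm [40. 16.] size [19. 21.] ang 90 world [ 0.445 -0.094]
green n 230 z 0.021 tray xy mm [ 7. 23.] size [12. 22.] ang 84 world [ 0.43  -0.126]
white n 204 z 0.021 tray xy mm [  5. -16.] size [11. 22.] ang 79 world [ 0.468 -0.136]
white n 105 z 0.039 tray xy mm [4. 8.] size [28. 14.] ang 49 world [ 0.445 -0.132]
white n 54 z 0.057 tray xy mm [7. 5.] size [22.  5.] ang 73 world [ 0.448 -0.129]
```

Run:
```python
from h import *
move([.454,-.117,.042],-23)
for q in((-.055,.036),(-.055,-.036),(.078,-.034),(.078,.034)): print(q,world(*q))
```

```text
share t [ 0.061 -0.096  0.582] roll 0.16 ang -13.4 dist 0.178
(-0.055, 0.036) [ 0.4039 -0.1828]
(-0.055, -0.036) [ 0.474  -0.1993]
(0.078, -0.034) [ 0.5024 -0.0693]
(0.078, 0.034) [ 0.4362 -0.0538]
```

Emit:
{"op": "servo_tool", "data": {
  "commands": [
    {"fingers": 100, "tx": 0.061, "ty": -0.096, "tz": 0.2, "roll": 0.16},
    {"fingers": 100, "tx": 0.061, "ty": -0.096, "tz": 0.35, "roll": 0.16},
    {"fingers": 100, "tx": 0.061, "ty": -0.096, "tz": 0.5, "roll": 0.16},
    {"fingers": 100, "tx": 0.061, "ty": -0.096, "tz": 0.582, "roll": 0.16},
    {"fingers": 100, "tx": 0.061, "ty": -0.096, "tz": 0.582, "roll": 0.16}
  ],
  "force": 25
}}

```text
clock: 2.6
tcp_pos: [0.4491, -0.1167, 0.0377]
tool_rot: [0.98, -0.2, -0.005, -0.001]
force: [-0.4, 0.8, -0.8]
finger_gap: 0.611
```

Emit:
{"op": "servo_tool", "data": {
  "commands": [
    {"fingers": 255, "tx": 0, "ty": 0, "tz": 0, "roll": 0},
    {"fingers": 255, "tx": 0, "ty": 0, "tz": 0, "roll": 0},
    {"fingers": 255, "tx": 0, "ty": 0, "tz": 0, "roll": 0},
    {"fingers": 255, "tx": 0, "ty": 0, "tz": 0, "roll": 0}
  ]
}}

```text
clock: 3.0
tcp_pos: [0.451, -0.1176, 0.0399]
tool_rot: [0.98, -0.2, -0.003, -0.001]
force: [-0.6, -0.3, 5.7]
finger_gap: 0.25
```

Run:
```python
from h import *
s,r=tool(); print(s['tcp_pos'],s['finger_gap'],s['force'])
move([.4039,-.1828,.03],-13.2)
```

```text
[ 0.45103089 -0.1176394   0.03990302] 0.25048579479309463 [-0.63959816 -0.27305661  5.67208911]
share t [-0.059  0.261  0.033] roll -0.165 ang -23.1 dist 0.081
```

Emit:
{"op": "servo_tool", "data": {
  "commands": [
    {"fingers": 255, "tx": 0, "ty": 0, "tz": -0.12, "roll": 0},
    {"fingers": 255, "tx": -0.059, "ty": 0.261, "tz": -0.12, "roll": -0.165},
    {"fingers": 255, "tx": -0.059, "ty": 0.261, "tz": -0.12, "roll": -0.165},
    {"fingers": 255, "tx": -0.059, "ty": 0.261, "tz": -0.05, "roll": -0.165},
    {"fingers": 255, "tx": -0.059, "ty": 0.261, "tz": 0.05, "roll": -0.165}
  ]
}}

```text
clock: 3.5
tcp_pos: [0.4064, -0.1853, 0.0273]
tool_rot: [0.993, -0.116, 0.001, 0.001]
force: [0.3, -0.1, -0.6]
finger_gap: 0.25
```

Run:
```python
from h import *
s,r=tool(); print(s['clock'],s['tcp_pos'],s['finger_gap'],s['force'])
move([.4039,-.1828,.007],-13.2)
```

```text
3.5 [ 0.40643008 -0.18528134  0.02731961] 0.2504602070419733 [ 0.29517514 -0.07349281 -0.63241821]
share t [-0.01  -0.006  0.068] roll -0.002 ang -13.3 dist 0.021
```

Emit:
{"op": "servo_tool", "data": {
  "commands": [
    {"fingers": 255, "tx": -0.01, "ty": 0, "tz": 0.065, "roll": 0},
    {"fingers": 255, "tx": -0.01, "ty": 0, "tz": 0.065, "roll": 0},
    {"fingers": 160, "tx": -0.01, "ty": 0, "tz": 0.065, "roll": 0},
    {"fingers": 160, "tx": -0.01, "ty": 0, "tz": 0.065, "roll": 0},
    {"fingers": 160, "tx": -0.01, "ty": 0, "tz": -0.1, "roll": 0}
  ]
}}

```text
clock: 4.0
tcp_pos: [0.3979, -0.1811, 0.0519]
tool_rot: [0.993, -0.116, -0.007, -0.003]
force: [1.4, -0.7, 0.4]
finger_gap: 0.37
```

Run:
```python
from h import *
move([.42,-.15,.20],-13.2)
```

```text
share t [ 0.041 -0.12  -0.494] roll -0.002 ang -13.3 dist 0.153
```

Emit:
{"op": "servo_tool", "data": {
  "commands": [
    {"fingers": 100, "tx": 0.041, "ty": -0.12, "tz": -0.494, "roll": 0},
    {"fingers": 100, "tx": 0.041, "ty": -0.12, "tz": -0.494, "roll": 0},
    {"fingers": 100, "tx": 0.041, "ty": -0.12, "tz": -0.494, "roll": 0},
    {"fingers": 100, "tx": 0.041, "ty": -0.12, "tz": -0.494, "roll": 0},
    {"fingers": 100, "tx": 0.041, "ty": -0.12, "tz": -0.494, "roll": 0}
  ]
}}

```text
clock: 4.5
tcp_pos: [0.4219, -0.1503, 0.2029]
tool_rot: [0.993, -0.115, -0.004, -0.001]
force: [-0.3, -0.4, -0.2]
finger_gap: 0.607
```

Run:
```python
from h import *
s,r=tool();print(s['clock'],s['tcp_pos'])
im,W,m=cloud('wrist');np.savez('w2.npz',im=im,W=W)
print(trayfit(im,W)); blocks(im,W)
cv2.imwrite('pics/w2.png',cv2.resize(im[60:300,180:420,::-1],(600,600)))
```

```text
4.5 [ 0.42186854 -0.15027735  0.20291775]
((array([ 448.9, -137.4]), array([207.7, 151.6]), 76.7), (array([ 450.2, -137.8]), array([208. , 148.2]), 76.51), np.float64(0.021391485523006903), 3019)
yellow n 450 z 0.021 tray xy mm [-55.  36.] size [20. 25.] ang 89 world [ 0.403 -0.183]
pink n 287 z 0.021 tray xy mm [ 34. -12.] size [21. 25.] ang 82 world [ 0.471 -0.107]
pink n 654 z 0.039 tray xy mm [35.  2.] size [21. 26.] ang 9 world [ 0.458 -0.103]
orange n 348 z 0.022 tray xy mm [38. 17.] size [19. 24.] ang 90 world [ 0.444 -0.096]
green n 110 z 0.021 tray xy mm [ 6. 28.] size [ 5. 26.] ang 85 world [ 0.426 -0.126]
white n 453 z 0.022 tray xy mm [ 4. -9.] size [22. 26.] ang 89 world [ 0.461 -0.136]
white n 638 z 0.039 tray xy mm [ 7. 12.] size [26. 21.] ang 86 world [ 0.442 -0.128]
```

View pics/w2.png

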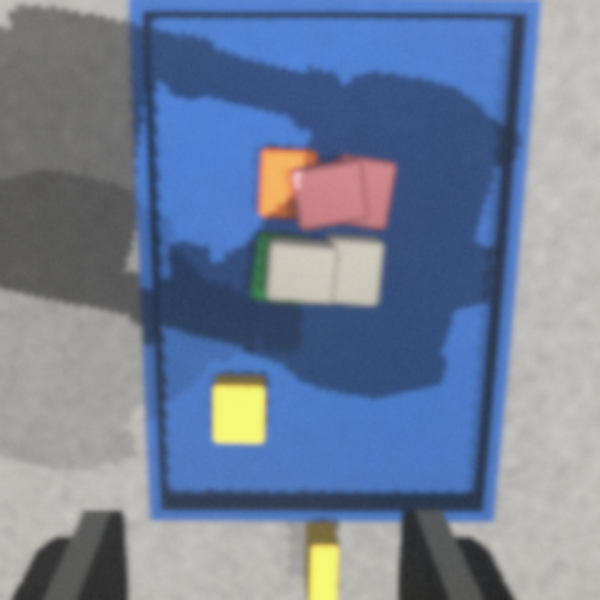

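The white mid block (crop 300,272) lies over green and the lower white. The pink mid block (330,193) lies over orange and the lower pink. The yellow is flat at the rear left. White is next.

Run:
```python
from h import *
move([.4415,-.1285,.025],-16)
```

```text
share t [ 0.06  -0.084  0.586] roll 0.045 ang -13.3 dist 0.178
```

Emit:
{"op": "servo_tool", "data": {
  "commands": [
    {"fingers": 100, "tx": 0.06, "ty": -0.084, "tz": 0.2, "roll": 0.045},
    {"fingers": 100, "tx": 0.06, "ty": -0.084, "tz": 0.35, "roll": 0.045},
    {"fingers": 100, "tx": 0.06, "ty": -0.084, "tz": 0.48, "roll": 0.045},
    {"fingers": 100, "tx": 0.06, "ty": -0.084, "tz": 0.56, "roll": 0.045},
    {"fingers": 100, "tx": 0.06, "ty": -0.084, "tz": 0.586, "roll": 0.045}
  ]
}}

```text
clock: 5.05
tcp_pos: [0.4363, -0.1266, 0.0203]
tool_rot: [0.99, -0.139, -0.012, -0.003]
force: [0.0, 0.6, 0.2]
finger_gap: 0.61
```

Emit:
{"op": "servo_tool", "data": {
  "commands": [
    {"fingers": 255, "tx": 0, "ty": 0, "tz": 0, "roll": 0},
    {"fingers": 255, "tx": 0, "ty": 0, "tz": 0, "roll": 0},
    {"fingers": 255, "tx": 0, "ty": 0, "tz": 0, "roll": 0},
    {"fingers": 255, "tx": 0, "ty": 0, "tz": 0, "roll": 0},
    {"fingers": 255, "tx": 0, "ty": 0, "tz": -0.13, "roll": 0}
  ]
}}

```text
clock: 5.55
tcp_pos: [0.4331, -0.1256, 0.0566]
tool_rot: [0.99, -0.139, -0.017, -0.005]
force: [-0.1, 0.4, -0.0]
finger_gap: 0.294
```

Run:
```python
from h import *
s,r=tool(); print(s['tcp_pos'],s['finger_gap'],s['force'])
move([.474,-.1993,.06],-13.2);move([.474,-.1993,.009],-13.2)
```

```text
[ 0.43310068 -0.12563751  0.05661173] 0.29404716402287007 [-0.13652782  0.3600665  -0.04586035]
share t [ 0.198  0.198 -0.019] roll -0.047 ang -16.0 dist 0.084
share t [0.204 0.199 0.151] roll -0.047 ang -16.0 dist 0.097
```

Emit:
{"op": "servo_tool", "data": {
  "commands": [
    {"fingers": 255, "tx": 0.198, "ty": 0.198, "tz": -0.02, "roll": -0.047},
    {"fingers": 255, "tx": 0.198, "ty": 0.198, "tz": -0.02, "roll": -0.047},
    {"fingers": 255, "tx": 0.198, "ty": 0.198, "tz": -0.02, "roll": -0.047},
    {"fingers": 255, "tx": 0.204, "ty": 0.199, "tz": 0.07, "roll": -0.047},
    {"fingers": 255, "tx": 0.204, "ty": 0.199, "tz": 0.07, "roll": -0.047}
  ]
}}

```text
clock: 6.05
tcp_pos: [0.471, -0.1979, 0.0308]
tool_rot: [0.993, -0.115, -0.02, -0.006]
force: [-0.6, 0.8, -0.6]
finger_gap: 0.297
```

Run:
```python
from h import *
s,r=tool(); print(s['clock'],s['tcp_pos'],s['tool_rot'],s['finger_gap'],s['force'],r[:,2])
move([.474,-.1993,.007],-13.2)
```

```text
6.05 [ 0.47103773 -0.19789797  0.0308487 ] [ 0.99309517 -0.11536358 -0.02030367 -0.00640296] 0.2966582816476864 [-0.63506984  0.8443244  -0.61217219] [-0.03884962  0.01740211 -0.99909353]
share t [0.014 0.003 0.079] roll -0.001 ang -13.2 dist 0.024
```

Emit:
{"op": "servo_tool", "data": {
  "commands": [
    {"fingers": 255, "tx": 0.012, "ty": 0.003, "tz": 0.04, "roll": 0},
    {"fingers": 255, "tx": 0.012, "ty": 0.003, "tz": 0.077, "roll": 0},
    {"fingers": 255, "tx": 0.012, "ty": 0.003, "tz": 0.077, "roll": 0},
    {"fingers": 150, "tx": 0.012, "ty": 0.003, "tz": 0.077, "roll": 0},
    {"fingers": 150, "tx": 0.012, "ty": 0.003, "tz": 0.077, "roll": 0}
  ]
}}

```text
clock: 6.55
tcp_pos: [0.4739, -0.1993, 0.008]
tool_rot: [0.993, -0.115, -0.02, -0.006]
force: [0.4, -0.1, 0.8]
finger_gap: 0.41
```

Run:
```python
from h import *
s,r=tool(); print(s['clock'],s['tcp_pos'],s['tool_rot'],s['finger_gap'],s['force'])
move([.457,-.104,.08],-4);move([.457,-.104,.025],-4)
```

```text
6.55 [ 0.47390494 -0.19930585  0.00804592] [ 0.99311548 -0.11526918 -0.01989191 -0.00624337] 0.4104138312090673 [ 0.44773724 -0.0818798   0.77107491]
share t [-0.137 -0.298 -0.232] roll -0.154 ang -13.2 dist 0.121
share t [-0.13  -0.297 -0.049] roll -0.154 ang -13.2 dist 0.098
```

Emit:
{"op": "servo_tool", "data": {
  "commands": [
    {"fingers": 150, "tx": 0, "ty": 0, "tz": -0.16, "roll": 0},
    {"fingers": 110, "tx": -0.08, "ty": -0.15, "tz": -0.232, "roll": -0.154},
    {"fingers": 110, "tx": -0.137, "ty": -0.298, "tz": -0.232, "roll": -0.154},
    {"fingers": 110, "tx": -0.137, "ty": -0.298, "tz": -0.232, "roll": -0.154},
    {"fingers": 110, "tx": -0.137, "ty": -0.298, "tz": -0.232, "roll": -0.154}
  ]
}}

```text
clock: 7.05
tcp_pos: [0.4573, -0.1032, 0.0807]
tool_rot: [0.999, -0.033, -0.019, -0.007]
force: [0.5, -1.5, 0.3]
finger_gap: 0.565
```

Run:
```python
from h import *
s,r=tool(); print(s['clock'],s['tcp_pos'],s['tool_rot'],s['finger_gap'],s['force'])
move([.457,-.104,.024],-4)
im,W,m=cloud('wrist');blocks(im,W)
```

```text
7.05 [ 0.45733232 -0.10318861  0.08070435] [ 0.99923776 -0.03349826 -0.01861582 -0.00743031] 0.5648032755624909 [ 0.53782305 -1.47071414  0.3032115 ]
share t [0.006 0.005 0.189] roll 0.003 ang -3.8 dist 0.057
yellow n 358 z 0.021 tray xy mm [-55.  29.] size [ 9. 25.] ang 84 world [ 0.41  -0.184]
pink n 838 z 0.022 tray xy mm [ 41. -10.] size [41. 25.] ang 53 world [ 0.47 -0.1 ]
pink n 1459 z 0.039 tray xy mm [36.  1.] size [22. 25.] ang 9 world [ 0.458 -0.102]
orange n 823 z 0.021 tray xy mm [38. 16.] size [20. 25.] ang 87 world [ 0.444 -0.096]
green n 1050 z 0.021 tray xy mm [ 4. 19.] size [21. 27.] ang 82 world [ 0.434 -0.129]
white n 773 z 0.021 tray xy mm [ 4. -8.] size [21. 24.] ang 85 world [ 0.461 -0.135]
white n 741 z 0.021 tray xy mm [-52. -34.] size [20. 25.] ang 2 world [ 0.473 -0.196]
```

Emit:
{"op": "servo_tool", "data": {
  "commands": [
    {"fingers": 110, "tx": 0.006, "ty": 0.003, "tz": 0.12, "roll": 0},
    {"fingers": 110, "tx": 0.006, "ty": 0.003, "tz": 0.185, "roll": 0},
    {"fingers": 255, "tx": 0.006, "ty": 0.003, "tz": 0.187, "roll": 0},
    {"fingers": 255, "tx": 0.006, "ty": 0.003, "tz": 0.187, "roll": 0},
    {"fingers": 255, "tx": 0.006, "ty": 0.003, "tz": 0.187, "roll": 0}
  ]
}}

```text
clock: 7.6
tcp_pos: [0.4583, -0.1052, 0.0252]
tool_rot: [0.999, -0.035, -0.018, -0.007]
force: [0.1, -0.7, 0.9]
finger_gap: 0.298
```

Emit:
{"op": "servo_tool", "data": {
  "commands": [
    {"fingers": 255, "tx": 0, "ty": 0, "tz": 0, "roll": 0},
    {"fingers": 255, "tx": 0, "ty": 0, "tz": -0.1, "roll": 0},
    {"fingers": 255, "tx": 0, "ty": 0, "tz": -0.15, "roll": 0},
    {"fingers": 255, "tx": 0, "ty": 0, "tz": -0.15, "roll": 0}
  ]
}}

```text
clock: 8.0
tcp_pos: [0.4629, -0.107, 0.0732]
tool_rot: [0.999, -0.035, -0.014, -0.006]
force: [0.6, -0.9, 0.6]
finger_gap: 0.296
```

Run:
```python
from h import *
s,r=tool(); print(s['clock'],s['tcp_pos'],s['tool_rot'],s['finger_gap'],s['force'])
move([.5024,-.0693,.045],-13.2)
move([.5024,-.0693,.007],-13.2)
im,W,m=cloud('wrist');blocks(im,W)
```

```text
8.0 [ 0.4629028  -0.10698769  0.07317263] [ 0.99927778 -0.03469022 -0.01428919 -0.00602718] 0.29574022620823515 [ 0.58601542 -0.925514    0.55046973]
share t [ 0.125 -0.133  0.092] roll 0.154 ang -4.0 dist 0.061
share t [ 0.129 -0.132  0.218] roll 0.154 ang -4.0 dist 0.086
pink n 1299 z 0.021 tray xy mm [ 35. -10.] size [22. 26.] ang 82 world [ 0.469 -0.106]
pink n 58 z 0.074 tray xy mm [46. -9.] size [ 1. 13.] ang 6 world [ 0.47  -0.094]
orange n 1284 z 0.021 tray xy mm [38. 17.] size [20. 26.] ang 88 world [ 0.444 -0.096]
green n 351 z 0.021 tray xy mm [10. 21.] size [16. 17.] ang 83 world [ 0.433 -0.123]
white n 815 z 0.021 tray xy mm [-52. -34.] size [21. 24.] ang 1 world [ 0.472 -0.196]
```

Emit:
{"op": "servo_tool", "data": {
  "commands": [
    {"fingers": 255, "tx": 0.125, "ty": -0.133, "tz": 0.03, "roll": 0.154},
    {"fingers": 255, "tx": 0.125, "ty": -0.133, "tz": 0.06, "roll": 0.154},
    {"fingers": 255, "tx": 0.128, "ty": -0.132, "tz": 0.15, "roll": 0.154},
    {"fingers": 255, "tx": 0.129, "ty": -0.132, "tz": 0.217, "roll": 0.154},
    {"fingers": 255, "tx": 0.129, "ty": -0.132, "tz": 0.217, "roll": 0.154}
  ]
}}

```text
clock: 8.55
tcp_pos: [0.5006, -0.0685, 0.005]
tool_rot: [0.993, -0.115, -0.017, -0.005]
force: [0.7, -0.4, 0.8]
finger_gap: 0.297
```

Emit:
{"op": "servo_tool", "data": {
  "commands": [
    {"fingers": 255, "tx": 0, "ty": 0, "tz": 0, "roll": 0},
    {"fingers": 150, "tx": 0, "ty": 0, "tz": 0, "roll": 0},
    {"fingers": 150, "tx": 0, "ty": 0, "tz": 0, "roll": 0},
    {"fingers": 150, "tx": 0, "ty": 0, "tz": -0.15, "roll": 0},
    {"fingers": 150, "tx": 0, "ty": 0, "tz": -0.25, "roll": 0}
  ]
}}

```text
clock: 9.05
tcp_pos: [0.5022, -0.0694, 0.0799]
tool_rot: [0.993, -0.115, -0.018, -0.005]
force: [1.6, -0.4, -0.3]
finger_gap: 0.41
```

Run:
```python
from h import *
s,r=tool(); print(s['clock'],s['tcp_pos'],s['tool_rot'],s['finger_gap'],s['force'])
move([.43,-.135,.14],-13.2)
```

```text
9.05 [ 0.50221761 -0.06940191  0.07994609] [ 0.99319791 -0.11488989 -0.018138   -0.00540671] 0.40969039567960935 [ 1.61494678 -0.41337822 -0.31650011]
share t [-0.192  0.267 -0.195] roll 0.0 ang -13.2 dist 0.115
```

Emit:
{"op": "servo_tool", "data": {
  "commands": [
    {"fingers": 100, "tx": -0.192, "ty": 0.267, "tz": -0.195, "roll": 0},
    {"fingers": 100, "tx": -0.192, "ty": 0.267, "tz": -0.195, "roll": 0},
    {"fingers": 100, "tx": -0.192, "ty": 0.267, "tz": -0.195, "roll": 0},
    {"fingers": 100, "tx": -0.192, "ty": 0.267, "tz": -0.195, "roll": 0},
    {"fingers": 100, "tx": -0.192, "ty": 0.267, "tz": -0.195, "roll": 0}
  ]
}}

```text
clock: 9.55
tcp_pos: [0.4299, -0.1349, 0.1396]
tool_rot: [0.993, -0.115, -0.018, -0.006]
force: [-0.2, 0.7, 0.4]
finger_gap: 0.608
```

Run:
```python
from h import *
s,r=tool();print(s['clock'],s['tcp_pos'])
im,W,m=cloud('wrist')
print(trayfit(im,W)); blocks(im,W)
cv2.imwrite('pics/w3.png',cv2.resize(im[:,:,::-1],(784,588)))
```

```text
9.55 [ 0.42994104 -0.13488056  0.13960215]
((array([ 451.2, -137.9]), array([208.3, 148.4]), 76.5), (array([ 451.2, -137.9]), array([208.3, 148.4]), 76.5), np.float64(0.021530144103614368), 3873)
yellow n 54 z 0.022 tray xy mm [45. 21.] size [ 6. 13.] ang 39 world [ 0.441 -0.088]
yellow n 646 z 0.021 tray xy mm [-55.  36.] size [20. 25.] ang 89 world [ 0.404 -0.183]
pink n 864 z 0.022 tray xy mm [ 80. -31.] size [26. 20.] ang 88 world [ 0.5   -0.066]
pink n 911 z 0.021 tray xy mm [ 35. -10.] size [22. 26.] ang 82 world [ 0.469 -0.106]
orange n 638 z 0.022 tray xy mm [38. 17.] size [20. 25.] ang 87 world [ 0.444 -0.096]
green n 809 z 0.021 tray xy mm [ 4. 19.] size [22. 26.] ang 83 world [ 0.434 -0.129]
white n 803 z 0.021 tray xy mm [ 4. -8.] size [21. 26.] ang 88 world [ 0.46  -0.136]
white n 155 z 0.020 tray xy mm [-47. -30.] size [14. 29.] ang 36 world [ 0.47 -0.19]
```

View pics/w3.png

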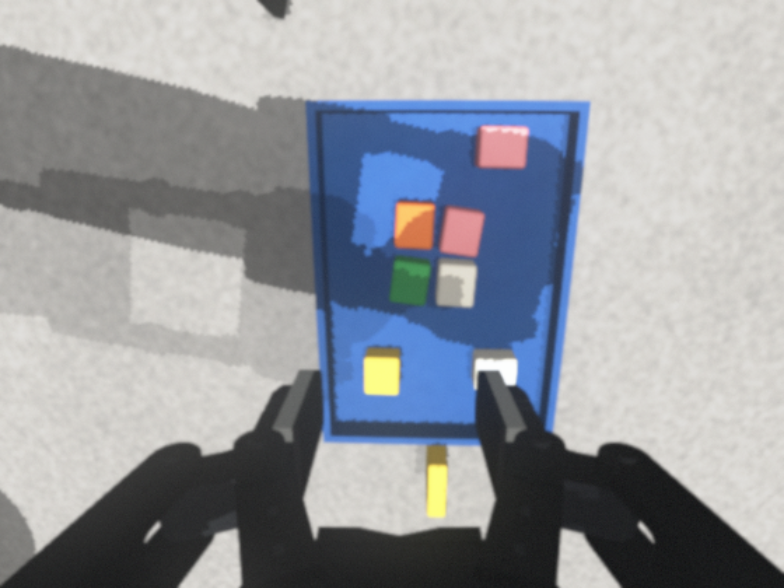

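All seven are now flat: pink at (500,147), orange, pink, green and white around (437,253), yellow at (381,370) and white at (495,370). Orange only just meets the corner limit (tray y 17 mm), so I'll push the pink/orange pair about 18 mm towards +y with shut fingers.

Run:
```python
from h import *
a=world(.037,-.047);b=world(.037,-.013);print(a,b)
move([*a,.06],-13.2);move([*a,.011],-13.2)
```

```text
[ 0.5057 -0.1122] [ 0.4726 -0.1044]
share t [ 0.239 -0.128  0.256] roll 0.0 ang -13.2 dist 0.112
share t [ 0.245 -0.127  0.419] roll 0.0 ang -13.2 dist 0.151
```

Emit:
{"op": "servo_tool", "data": {
  "commands": [
    {"fingers": 255, "tx": 0.12, "ty": -0.064, "tz": 0, "roll": 0},
    {"fingers": 255, "tx": 0.239, "ty": -0.128, "tz": 0.1, "roll": 0},
    {"fingers": 255, "tx": 0.239, "ty": -0.128, "tz": 0.22, "roll": 0},
    {"fingers": 255, "tx": 0.239, "ty": -0.128, "tz": 0.256, "roll": 0},
    {"fingers": 255, "tx": 0.239, "ty": -0.128, "tz": 0.256, "roll": 0}
  ]
}}

```text
clock: 10.1
tcp_pos: [0.5026, -0.1105, 0.0566]
tool_rot: [0.993, -0.114, -0.023, -0.007]
force: [0.2, -0.3, -0.2]
finger_gap: -0.001
```

Run:
```python
from h import *
s,r=tool();print(s['clock'],s['tcp_pos'],s['finger_gap'])
a=world(.037,-.047);b=world(.037,-.013)
move([*a,.011],-13.2);move([*b,.011],-13.2)
```

```text
10.1 [ 0.50257545 -0.11046881  0.0566309 ] -0.0010162511189847907
share t [0.019 0.004 0.151] roll 0.001 ang -13.1 dist 0.046
share t [-0.095  0.004  0.157] roll 0.001 ang -13.1 dist 0.055
```

Emit:
{"op": "servo_tool", "data": {
  "commands": [
    {"fingers": 255, "tx": 0.015, "ty": 0.004, "tz": 0.08, "roll": 0},
    {"fingers": 255, "tx": 0.015, "ty": 0.004, "tz": 0.147, "roll": 0},
    {"fingers": 255, "tx": 0.015, "ty": 0.004, "tz": 0.147, "roll": 0},
    {"fingers": 255, "tx": -0.01, "ty": 0.004, "tz": 0.148, "roll": 0},
    {"fingers": 255, "tx": -0.03, "ty": 0.004, "tz": 0.149, "roll": 0}
  ]
}}

```text
clock: 10.6
tcp_pos: [0.4922, -0.1091, 0.014]
tool_rot: [0.993, -0.114, -0.022, -0.006]
force: [-0.7, -0.8, 0.1]
finger_gap: -0.001
```

Emit:
{"op": "servo_tool", "data": {
  "commands": [
    {"fingers": 255, "tx": -0.02, "ty": 0, "tz": 0, "roll": 0},
    {"fingers": 255, "tx": -0.04, "ty": 0, "tz": 0, "roll": 0},
    {"fingers": 255, "tx": -0.06, "ty": 0, "tz": 0, "roll": 0},
    {"fingers": 255, "tx": -0.06, "ty": 0, "tz": 0, "roll": 0},
    {"fingers": 255, "tx": -0.045, "ty": 0, "tz": -0.05, "roll": 0}
  ]
}}

```text
clock: 11.1
tcp_pos: [0.4769, -0.1053, 0.0282]
tool_rot: [0.993, -0.114, -0.024, -0.007]
force: [-0.4, 0.4, 0.7]
finger_gap: -0.004
```

Run:
```python
from h import *
s,r=tool();print(s['clock'],s['tcp_pos'],s['tool_rot'],s['force'])
move([.43,-.16,.16],-13.2)
```

```text
11.1 [ 0.47686207 -0.10534846  0.02817636] [ 0.99311288 -0.11442961 -0.02417251 -0.00695373] [-0.37459198  0.43333911  0.70057491]
share t [-0.132  0.209 -0.435] roll 0.001 ang -13.1 dist 0.15
```

Emit:
{"op": "servo_tool", "data": {
  "commands": [
    {"fingers": 100, "tx": 0, "ty": 0, "tz": -0.15, "roll": 0},
    {"fingers": 100, "tx": -0.132, "ty": 0.209, "tz": -0.3, "roll": 0},
    {"fingers": 100, "tx": -0.132, "ty": 0.209, "tz": -0.435, "roll": 0},
    {"fingers": 100, "tx": -0.132, "ty": 0.209, "tz": -0.435, "roll": 0},
    {"fingers": 100, "tx": -0.132, "ty": 0.209, "tz": -0.435, "roll": 0}
  ]
}}

```text
clock: 11.6
tcp_pos: [0.4319, -0.1618, 0.1631]
tool_rot: [0.993, -0.115, -0.021, -0.006]
force: [1.6, -0.5, -0.3]
finger_gap: 0.611
```

Run:
```python
from h import *
s,r=tool();print(s['clock'],s['tcp_pos'])
im,W,m=cloud('wrist')
f=trayfit(im,W);print(f); blocks(im,W,np.array([.4512,-.1379]),np.radians(76.6))
h=cv2.cvtColor(im,cv2.COLOR_RGB2HSV);y=(cv2.inRange(h,(20,120,80),(35,255,255))>0)&(W[...,1]<-0.235)&(W[...,2]>.036)
P=W[y];print('tab',rect(P),np.median(P[:,2]),len(P))
for n in('top','side'):
    im,W,m=cloud(n);print(n,trayfit(im,W))
    M=(W[...,2]>0.03)&(W[...,2]<0.045)&(W[...,0]>0.35)&(W[...,0]<.65)&(W[...,1]>0.0)&(W[...,1]<0.3);P=W[M];print(rect(P))
    cv2.imwrite(f'pics/{n}2.png',cv2.resize(im[180:340,150:400,::-1],(750,480)))
```

```text
11.6 [ 0.43191153 -0.16183572  0.16305602]
((array([ 451. , -137.6]), array([208.2, 147.9]), 76.6), (array([ 451. , -137.6]), array([208.2, 147.9]), 76.6), np.float64(0.02155569347925712), 3268)
yellow n 602 z 0.021 tray xy mm [-55.  36.] size [21. 25.] ang 88 world [ 0.404 -0.183]
pink n 51 z 0.020 tray xy mm [ 71. -28.] size [24.  7.] ang 71 world [ 0.495 -0.075]
pink n 26 z 0.021 tray xy mm [23. -2.] size [ 3. 11.] ang 19 world [ 0.459 -0.116]
orange n 224 z 0.022 tray xy mm [38. 25.] size [23. 20.] ang 0 world [ 0.436 -0.095]
green n 744 z 0.021 tray xy mm [ 5. 19.] size [22. 26.] ang 83 world [ 0.434 -0.129]
white n 724 z 0.021 tray xy mm [ 4. -8.] size [21. 25.] ang 87 world [ 0.46  -0.136]
white n 612 z 0.021 tray xy mm [-52. -35.] size [25. 20.] ang 90 world [ 0.473 -0.197]
tab (array([ 422.9, -257.7]), array([37.2, 10.9]), 77.5) 0.04354467071772747 434
top ((array([ 446.9, -137.9]), array([205.2, 147.3]), 76.68), (array([ 446.9, -137.9]), array([205.2, 147.3]), 76.68), np.float64(0.022943020310762674), 200)
(array([492.4, 142.8]), array([245.7, 185.2]), 85.15)
side ((array([ 379.9, -124.1]), array([210.8, 296.1]), 76.07), (array([ 451.1, -141.7]), array([210.8, 149.2]), 76.07), np.float64(0.02117604790552302), 360)
(array([495.1, 141.4]), array([252.3, 186.8]), 85.62)
```

Run:
```python
from h import *
move([.475,.02,.25],-5)
```

```text
share t [-0.004 -0.619 -0.299] roll -0.136 ang -13.1 dist 0.206
```

Emit:
{"op": "servo_tool", "data": {
  "commands": [
    {"fingers": 100, "tx": -0.004, "ty": -0.619, "tz": -0.299, "roll": -0.136},
    {"fingers": 100, "tx": -0.004, "ty": -0.619, "tz": -0.299, "roll": -0.136},
    {"fingers": 100, "tx": -0.004, "ty": -0.619, "tz": -0.299, "roll": -0.136},
    {"fingers": 100, "tx": -0.004, "ty": -0.619, "tz": -0.299, "roll": -0.136},
    {"fingers": 100, "tx": -0.004, "ty": -0.619, "tz": -0.299, "roll": -0.136}
  ]
}}

```text
clock: 12.25
tcp_pos: [0.4767, 0.0248, 0.2511]
tool_rot: [0.999, -0.04, -0.023, -0.01]
force: [1.2, -0.6, -0.2]
finger_gap: 0.609
```

Emit:
{"op": "servo_tool", "data": {
  "commands": [
    {"fingers": 100, "tx": 0, "ty": 0, "tz": 0, "roll": 0},
    {"fingers": 100, "tx": 0, "ty": 0, "tz": 0, "roll": 0}
  ]
}}

```text
clock: 12.45
tcp_pos: [0.4757, 0.025, 0.2491]
tool_rot: [0.999, -0.04, -0.025, -0.01]
force: [-0.0, -0.2, -0.3]
finger_gap: 0.609
```

Run:
```python
from h import *
s,r=tool();print(s['clock'],s['tcp_pos'],s['tool_rot'])
im,W,m=cloud('wrist');np.savez('w4.npz',im=im,W=W)
print(trayfit(im,W))
M=(W[...,2]>0.028)&(W[...,2]<0.045)&(W[...,0]>0.35)&(W[...,0]<.65)&(W[...,1]>0.0)&(W[...,1]<0.32);P=W[M];print(rect(P),len(P),P.min(0),P.max(0),np.median(P[:,2]))
# case frame guess
O=np.array([.4975,.157]);T=np.radians(85.2);q=intray(P,O,T)
for x in np.arange(-.14,.12,.02):
    k=abs(q[:,0]-x)<.006
    if k.sum()>5: print(round(x,3),np.round([q[k,1].min(),q[k,1].max()],4),k.sum())
for y in np.arange(-.08,.09,.02):
    k=abs(q[:,1]-y)<.004
    if k.sum()>5: print('y',round(y,3),np.round([q[k,0].min(),q[k,0].max()],4))
cv2.imwrite('pics/w4.png',cv2.resize(im[:,:,::-1],(784,588)))
```

```text
12.45 [0.47567186 0.02496339 0.24914642] [ 0.99883779 -0.03987775 -0.02511146 -0.01011135]
((array([ 459.3, -101.2]), array([284.8, 148.7]), 76.81), (array([ 450.8, -137.3]), array([210.6, 148.8]), 76.77), np.float64(0.021220286478584427), 1677)
(array([495. , 115.2]), array([187.7, 187.9]), 85.09) 27993 [0.39352517 0.01382594 0.02800106] [0.58862817 0.2151864  0.03975643] 0.03664516120861888
-0.14 [-0.0947  0.093 ] 20
-0.12 [-0.0917  0.0901] 157
-0.1 [-0.0867  0.0849] 1791
-0.08 [-0.0871  0.0837] 1855
-0.06 [-0.0863  0.0833] 1949
-0.04 [-0.0868  0.0838] 1998
-0.02 [-0.0871  0.0839] 2091
0.0 [-0.0876  0.084 ] 2200
0.02 [-0.0874  0.0839] 2321
0.04 [-0.0882  0.0833] 2380
y -0.08 [-0.1211  0.0507]
y -0.06 [-0.1078  0.0508]
y -0.04 [-0.108  0.051]
y -0.02 [-0.1073  0.0508]
y 0.0 [-0.1076  0.0509]
y 0.02 [-0.1078  0.0512]
y 0.04 [-0.107   0.0512]
y 0.06 [-0.1071  0.0516]
y 0.08 [-0.1253  0.0517]
```

View pics/w4.png

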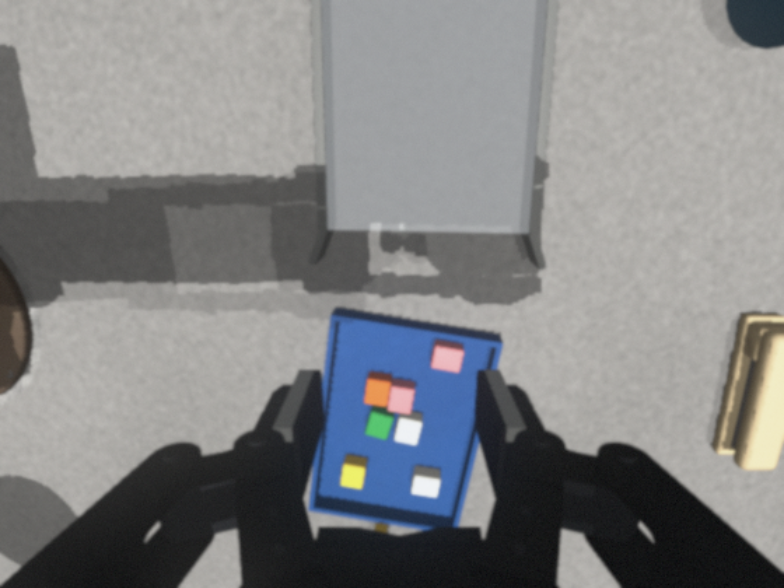

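The view shows the case mouth at about (430,232), aligned with the picture's vertical, and the tray askew at (405,420) with erasers in all four corners and one layer. I'll move above the tab, watching the small tool tilt.

Run:
```python
from h import *
move([.4225,-.259,.10],-13.3)
```

```text
share t [-0.074  0.964  0.484] roll 0.145 ang -4.6 dist 0.324
```

Emit:
{"op": "servo_tool", "data": {
  "commands": [
    {"fingers": 100, "tx": -0.074, "ty": 0.964, "tz": 0.1, "roll": 0.145},
    {"fingers": 100, "tx": -0.074, "ty": 0.964, "tz": 0.1, "roll": 0.145},
    {"fingers": 100, "tx": -0.074, "ty": 0.964, "tz": 0.2, "roll": 0.145},
    {"fingers": 100, "tx": -0.074, "ty": 0.964, "tz": 0.3, "roll": 0.145},
    {"fingers": 100, "tx": -0.074, "ty": 0.964, "tz": 0.484, "roll": 0.145}
  ]
}}

```text
clock: 13.0
tcp_pos: [0.436, -0.2025, 0.167]
tool_rot: [0.993, -0.118, -0.024, -0.007]
force: [1.8, -0.5, -0.4]
finger_gap: 0.603
```

Run:
```python
from h import *
s,r=tool();print(s['tcp_pos'],r[:,2])
move([.4225,-.259,.10],-13.3)
```

```text
[ 0.43596025 -0.20246589  0.16696504] [-0.04599112  0.01925892 -0.99875618]
share t [0.011 0.195 0.221] roll -0.004 ang -13.5 dist 0.089
```

Emit:
{"op": "servo_tool", "data": {
  "commands": [
    {"fingers": 100, "tx": 0.011, "ty": 0.195, "tz": 0.22, "roll": 0},
    {"fingers": 100, "tx": 0.011, "ty": 0.195, "tz": 0.22, "roll": 0},
    {"fingers": 100, "tx": 0.011, "ty": 0.195, "tz": 0.22, "roll": 0},
    {"fingers": 100, "tx": 0.011, "ty": 0.195, "tz": 0.22, "roll": 0}
  ]
}}

```text
clock: 13.4
tcp_pos: [0.4201, -0.2591, 0.0987]
tool_rot: [0.992, -0.12, -0.026, -0.008]
force: [0.2, -0.2, 1.2]
finger_gap: 0.607
```

Emit:
{"op": "servo_tool", "data": {
  "commands": [
    {"fingers": 100, "tx": 0, "ty": 0, "tz": -0.3, "roll": 0},
    {"fingers": 100, "tx": 0, "ty": 0, "tz": -0.3, "roll": 0}
  ]
}}

```text
clock: 13.6
tcp_pos: [0.4247, -0.2606, 0.1904]
tool_rot: [0.992, -0.12, -0.026, -0.008]
force: [0.8, -1.4, 1.4]
finger_gap: 0.609
```

Run:
```python
from h import *
s,r=tool();print(s['clock'],s['tcp_pos'],r[:,2],s['joints'])
```

```text
13.6 [ 0.42469906 -0.26064628  0.19041443] [-0.04939134  0.02274834 -0.99852041] [-0.63097255  0.14334925  1.9264939  -0.01193539  1.12510675 -0.38523241]
```

Run:
```python
from h import *
im,W,m=cloud('wrist'); print(trayfit(im,W))
h=cv2.cvtColor(im,cv2.COLOR_RGB2HSV);y=(cv2.inRange(h,(20,120,80),(35,255,255))>0)&(W[...,1]<-0.235)&(W[...,2]>.036)
P=W[y];print('tab',rect(P),np.median(P[:,2]),len(P))
move([.4225,-.259,.020],-13.3)
```

```text
((array([ 444.9, -163.9]), array([155.2, 149.6]), 76.29), (array([ 444.3, -166.3]), array([150.3, 149.6]), 76.29), np.float64(0.021507853078748806), 2156)
tab (array([ 422.5, -259.4]), array([40.1, 10.9]), 76.25) 0.043350624729467935 514
share t [-0.001 -0.007  0.594] roll -0.007 ang -13.7 dist 0.178
```

Emit:
{"op": "servo_tool", "data": {
  "commands": [
    {"fingers": 130, "tx": 0, "ty": -0.007, "tz": 0.2, "roll": 0},
    {"fingers": 130, "tx": 0, "ty": -0.007, "tz": 0.35, "roll": 0},
    {"fingers": 130, "tx": 0, "ty": -0.007, "tz": 0.48, "roll": 0},
    {"fingers": 130, "tx": 0, "ty": -0.007, "tz": 0.58, "roll": 0},
    {"fingers": 130, "tx": 0, "ty": -0.007, "tz": 0.58, "roll": 0}
  ],
  "force": 20
}}

```text
clock: 14.15
tcp_pos: [0.4201, -0.2562, 0.0214]
tool_rot: [0.993, -0.119, -0.023, -0.007]
force: [-1.5, 0.1, -0.8]
finger_gap: 0.491
```

Run:
```python
from h import *
s,r=tool();print(s['clock'],s['tcp_pos'],r[:,2])
move([.4225,-.259,.020],-13.4)
```

```text
14.15 [ 0.42008264 -0.25617664  0.02144814] [-0.04463596  0.01924028 -0.99881802]
share t [0.01  0.007 0.004] roll -0.005 ang -13.7 dist 0.004
```

Emit:
{"op": "servo_tool", "data": {
  "commands": [
    {"fingers": 130, "tx": 0.01, "ty": 0.007, "tz": 0, "roll": 0},
    {"fingers": 255, "tx": 0.01, "ty": 0.007, "tz": 0, "roll": 0},
    {"fingers": 255, "tx": 0.01, "ty": 0.007, "tz": 0, "roll": 0},
    {"fingers": 255, "tx": 0.01, "ty": 0.007, "tz": 0, "roll": 0},
    {"fingers": 255, "tx": 0.01, "ty": 0.007, "tz": 0, "roll": 0}
  ]
}}

```text
clock: 14.65
tcp_pos: [0.4235, -0.2598, 0.0235]
tool_rot: [0.993, -0.119, -0.022, -0.006]
force: [-1.8, 1.2, 5.7]
finger_gap: 0.143
```

Run:
```python
from h import *
s,r=tool();print(s['clock'],s['tcp_pos'],s['finger_gap'],s['force'],s['wrist_torque'])
im,W,m=cloud('top');print(trayfit(im,W))
im,W,m=cloud('side');print(trayfit(im,W))
move([.4661,-.2193,.0215],-5)
```

```text
14.65 [ 0.42349505 -0.259806    0.02349118] 0.14335437087824596 [-1.75766783  1.23554119  5.73929938] [0.15391598 0.12873113 0.18471359]
((array([ 447.1, -139.1]), array([207.4, 147.1]), 77.55), (array([ 447.1, -139.1]), array([207.4, 147.1]), 77.55), np.float64(0.022905509223572595), 307)
((array([ 382. , -143.3]), array([244.4, 283.4]), 77.64), (array([ 452.6, -142. ]), array([212.6, 145.9]), 77.23), np.float64(0.020808831705907416), 278)
share t [ 0.106 -0.165  0.003] roll -0.144 ang -13.6 dist 0.059
```

Emit:
{"op": "servo_tool", "data": {
  "commands": [
    {"fingers": 255, "tx": 0.015, "ty": -0.025, "tz": 0, "roll": -0.025},
    {"fingers": 255, "tx": 0.04, "ty": -0.062, "tz": 0, "roll": -0.055},
    {"fingers": 255, "tx": 0.07, "ty": -0.11, "tz": 0, "roll": -0.1},
    {"fingers": 255, "tx": 0.095, "ty": -0.148, "tz": 0, "roll": -0.13},
    {"fingers": 255, "tx": 0.106, "ty": -0.165, "tz": 0, "roll": -0.144}
  ]
}}

```text
clock: 15.25
tcp_pos: [0.4681, -0.2196, 0.0235]
tool_rot: [0.999, -0.041, -0.021, -0.006]
force: [-3.5, -6.1, 4.1]
finger_gap: 0.142
```

Run:
```python
from h import *
s,r=tool();print(s['clock'],s['tcp_pos'],s['finger_gap'],s['force'],s['wrist_torque'],r[:,2])
move([.4661,-.2193,.0225],-5)
for n in('top','side','wrist'):
    im,W,m=cloud(n);print(n,trayfit(im,W))
    if n!='wrist': cv2.imwrite(f'pics/{n}3.png',cv2.resize(im[180:340,150:400,::-1],(750,480)))
    M=(W[...,2]>0.03)&(W[...,2]<0.045)&(W[...,0]>0.35)&(W[...,0]<.65)&(W[...,1]>0.04)&(W[...,1]<0.3);P=W[M]
    if len(P)>50:print(rect(P))
```

```text
15.25 [ 0.46805107 -0.21957964  0.02350372] 0.1419473940567081 [-3.50421825 -6.0999431   4.07786789] [-1.14035674  0.31762428  0.20728739] [-0.04087316  0.01434523 -0.99906136]
share t [-0.006 -0.     0.004] roll 0.005 ang -4.7 dist 0.002
top ((array([472.5, -98.6]), array([210.9, 147.4]), 85.8), (array([472.9, -96.3]), array([206.2, 147. ]), 85.8), np.float64(0.022448469174282337), 266)
(array([494.1, 148.5]), array([233. , 171.8]), 84.9)
side ((array([ 420.2, -108.7]), array([241.8, 261.2]), 85.76), (array([478.5, -99.7]), array([210., 146.]), 85.84), np.float64(0.021055548557217807), 197)
(array([528.4, 152.9]), array([225.4, 110.9]), 85.93)
wrist ((array([ 474.5, -145.1]), array([109.3, 150.3]), 86.13), (array([ 474.4, -146.8]), array([105.9, 150.3]), 86.13), np.float64(0.02135921652346065), 9056)
```

The tray is 0.8° past the case axis and laterally on line. I correct that and start the insertion.

Run:
```python
from h import *
move([.4661,-.2193,.0235],-5.6);move([.4661+.06*.0872,-.2193+.06,.0235],-5.6)
```

```text
share t [-0.008  0.001  0.   ] roll 0.011 ang -4.9 dist 0.002
share t [-0.008 -0.2    0.003] roll 0.011 ang -4.9 dist 0.06
```

Emit:
{"op": "servo_tool", "data": {
  "commands": [
    {"fingers": 255, "tx": -0.008, "ty": 0, "tz": 0, "roll": 0.011},
    {"fingers": 255, "tx": -0.008, "ty": -0.04, "tz": 0, "roll": 0.011},
    {"fingers": 255, "tx": -0.008, "ty": -0.1, "tz": 0.001, "roll": 0.011},
    {"fingers": 255, "tx": -0.008, "ty": -0.16, "tz": 0.003, "roll": 0.011},
    {"fingers": 255, "tx": -0.008, "ty": -0.2, "tz": 0.003, "roll": 0.011}
  ]
}}

```text
clock: 15.9
tcp_pos: [0.471, -0.1591, 0.0235]
tool_rot: [0.999, -0.049, -0.02, -0.007]
force: [-2.2, -5.1, 0.2]
finger_gap: 0.139
```

Run:
```python
from h import *
s,r=tool();print(s['clock'],s['tcp_pos'],s['finger_gap'],s['force'],s['wrist_torque'])
d=np.array(s['tcp_pos'][:2])-[.4661,-.2193];u=np.array([.0872,.9962]);a=d@u;print('along',a,'lat',d@[u[1],-u[0]])
move([*(np.array([.4661,-.2193])+(a+.06)*u),.0235],-5.6)
im,W,m=cloud('top');print(trayfit(im,W))
```

```text
15.9 [ 0.47098248 -0.15908902  0.02353193] 0.13879436636045472 [-2.21613346 -5.07484203  0.17866696] [-0.86997351 -0.13543746  0.12701652]
along 0.060407933481520154 lat -0.00038647210452109285
share t [-0.001 -0.2    0.002] roll -0.0 ang -5.6 dist 0.06
((array([478.5, -45.2]), array([186.1, 147.1]), 84.51), (array([478.4, -46.8]), array([182.9, 147.1]), 84.51), np.float64(0.022849856701835924), 136)
```

Emit:
{"op": "servo_tool", "data": {
  "commands": [
    {"fingers": 255, "tx": -0.002, "ty": -0.04, "tz": 0, "roll": -0.004},
    {"fingers": 255, "tx": -0.002, "ty": -0.1, "tz": 0.001, "roll": -0.004},
    {"fingers": 255, "tx": -0.002, "ty": -0.16, "tz": 0.001, "roll": -0.004},
    {"fingers": 255, "tx": -0.001, "ty": -0.22, "tz": 0.002, "roll": -0.004},
    {"fingers": 255, "tx": -0.001, "ty": -0.25, "tz": 0.002, "roll": -0.004}
  ]
}}

```text
clock: 16.45
tcp_pos: [0.4773, -0.0816, 0.0235]
tool_rot: [0.999, -0.047, -0.02, -0.008]
force: [-0.7, -3.3, -2.2]
finger_gap: 0.137
```

```bash
cat > p.py <<'E'
from h import *
s,r=tool();print(s['clock'],s['tcp_pos'],s['finger_gap'],s['force'],s['wrist_torque'])
d=np.array(s['tcp_pos'][:2])-[.4661,-.2193];u=np.array([.0872,.9962]);a=d@u;print('along',a,'lat',d@[u[1],-u[0]],'left',.251-a)
move([*(np.array([.4661,-.2193])+min(a+.075,.251)*u),.0235],-5.2)
E
python3 p.py
```

```text
16.45 [ 0.4773098  -0.08162395  0.02354986] 0.13736122661250655 [-0.72025101 -3.30914654 -2.19514292] [-0.77884378 -0.21680613 -0.05521435]
along 0.13813037611205675 lat -0.0008381514209851535 left 0.11286962388794325
share t [ 0.001 -0.25   0.004] roll -0.003 ang -5.4 dist 0.075
```

Emit:
{"op": "servo_tool", "data": {
  "commands": [
    {"fingers": 255, "tx": 0, "ty": -0.04, "tz": 0, "roll": -0.003},
    {"fingers": 255, "tx": 0, "ty": -0.1, "tz": 0.001, "roll": -0.003},
    {"fingers": 255, "tx": 0, "ty": -0.16, "tz": 0.002, "roll": -0.003},
    {"fingers": 255, "tx": 0, "ty": -0.21, "tz": 0.003, "roll": -0.003},
    {"fingers": 255, "tx": 0, "ty": -0.24, "tz": 0.004, "roll": -0.003}
  ]
}}

```text
clock: 16.95
tcp_pos: [0.484, -0.0098, 0.0235]
tool_rot: [0.999, -0.045, -0.021, -0.007]
force: [-0.8, -5.6, 3.7]
finger_gap: 0.137
```

```bash
python3 p.py
python3 - <<'E'
from h import *
im,W,m=cloud('wrist');print(trayfit(im,W));cv2.imwrite('pics/w5.png',cv2.resize(im[:,:,::-1],(784,588)))
E
```

```text
16.95 [ 0.48402924 -0.00975201  0.02351313] 0.13678600077672634 [-0.75305596 -5.64844799  3.65966294] [-1.19729936 -0.23526296  0.00666454]
along 0.21031514232072457 lat -0.00041147312939399106 left 0.04068485767927543
share t [ 0.001 -0.136  0.002] roll 0.001 ang -5.1 dist 0.041
((array([488.9,  28. ]), array([ 36.4, 149.8]), 84.96), (array([488.9,  28. ]), array([ 36.4, 149.8]), 84.96), np.float64(0.02135963873926791), 5334)
```

View pics/w5.png

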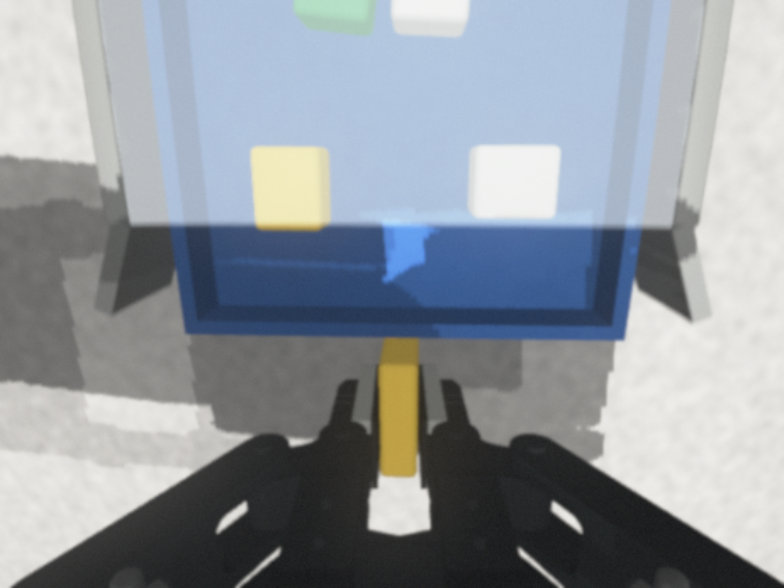

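The tray is well inside and straight, with the rear edge at row 335, about 40 mm from the mouth at row 225. The rear erasers are still in place. I finish the push slowly.

Emit:
{"op": "servo_tool", "data": {
  "commands": [
    {"fingers": 255, "tx": 0.001, "ty": -0.035, "tz": 0.001, "roll": 0},
    {"fingers": 255, "tx": 0.001, "ty": -0.07, "tz": 0.001, "roll": 0},
    {"fingers": 255, "tx": 0.001, "ty": -0.1, "tz": 0.002, "roll": 0},
    {"fingers": 255, "tx": 0.001, "ty": -0.12, "tz": 0.002, "roll": 0},
    {"fingers": 255, "tx": 0.001, "ty": -0.13, "tz": 0.002, "roll": 0}
  ]
}}

```text
clock: 17.5
tcp_pos: [0.4878, 0.0297, 0.0235]
tool_rot: [0.999, -0.045, -0.021, -0.007]
force: [-1.3, -14.3, 2.2]
finger_gap: 0.142
```

```bash
python3 p.py
python3 - <<'E'
from h import *
im,W,m=cloud('wrist');np.savez('w6.npz',im=im,W=W);print(trayfit(im,W))
P=W[(W[...,2]>.03)&(W[...,1]>.03)&(W[...,2]<.045)];q=intray(P,np.array([.4897,.0496]),np.radians(85));k=abs(q[:,1])<.06;k&=abs(q[:,1])>.02;print('mouth x',np.percentile(q[k,0],[0.2,1,5]))
b=blue(im)>0;B=W[b];B=B[B[:,2]>.014];qb=intray(B,np.array([.4897,.0496]),np.radians(85));k=(abs(qb[:,1])<.06);print('rear',np.percentile(qb[k,0],[.5,2,10]))
E
```

```text
17.5 [0.48782813 0.02968419 0.0235222 ] 0.14240904284628303 [ -1.30162916 -14.3282104    2.23664777] [-2.50817711 -0.13960037  0.05730802]
along 0.2499327452296519 lat -6.58632716489041e-05 left 0.0010672547703481083
share t [ 0.    -0.004  0.   ] roll 0.001 ang -5.1 dist 0.001
((array([0., 0.]), array([0., 0.]), 0.0), (array([0., 0.]), array([0., 0.]), 0.0), np.float64(nan), 0)
mouth x [-0.00045517  0.00059487  0.00577081]
  return _methods._mean(a, axis=axis, dtype=dtype,
  ret = ret.dtype.type(ret / rcount)
Traceback (most recent call last):
IndexError: index -1 is out of bounds for axis 0 with size 0
```

Emit:
{"op": "servo_tool", "data": {
  "commands": [
    {"fingers": 255, "tx": 0, "ty": -0.006, "tz": 0, "roll": 0},
    {"fingers": 255, "tx": 0, "ty": -0.006, "tz": 0, "roll": 0},
    {"fingers": 255, "tx": 0, "ty": 0, "tz": 0, "roll": 0},
    {"fingers": 150, "tx": 0, "ty": 0, "tz": 0, "roll": 0},
    {"fingers": 150, "tx": 0, "ty": 0, "tz": 0, "roll": 0}
  ]
}}

```text
clock: 18.05
tcp_pos: [0.487, 0.0301, 0.0232]
tool_rot: [0.999, -0.045, -0.022, -0.008]
force: [0.4, -0.1, -0.2]
finger_gap: 0.411
```

Emit:
{"op": "servo_tool", "data": {
  "commands": [
    {"fingers": 150, "tx": 0, "ty": 0, "tz": -0.1, "roll": 0},
    {"fingers": 150, "tx": 0, "ty": 0, "tz": -0.25, "roll": 0},
    {"fingers": 150, "tx": 0, "ty": 0.1, "tz": -0.4, "roll": 0},
    {"fingers": 150, "tx": 0, "ty": 0, "tz": -0.6, "roll": 0},
    {"fingers": 150, "tx": 0, "ty": 0, "tz": -0.75, "roll": 0}
  ]
}}

```text
clock: 18.55
tcp_pos: [0.4945, 0.0256, 0.2359]
tool_rot: [0.999, -0.046, -0.023, -0.009]
force: [1.5, 0.6, -0.2]
finger_gap: 0.415
```

Emit:
{"op": "servo_tool", "data": {
  "commands": [
    {"fingers": 150, "tx": 0, "ty": -0.3, "tz": 0, "roll": 0},
    {"fingers": 150, "tx": 0, "ty": -0.3, "tz": 0, "roll": 0},
    {"fingers": 150, "tx": 0, "ty": -0.3, "tz": 0, "roll": 0},
    {"fingers": 150, "tx": 0, "ty": -0.3, "tz": 0, "roll": 0}
  ]
}}

```text
clock: 18.95
tcp_pos: [0.5019, 0.1162, 0.2368]
tool_rot: [0.999, -0.044, -0.024, -0.009]
force: [-0.3, -0.9, -0.0]
finger_gap: 0.411
```

Run:
```python
from h import *
s,r=tool();print(s['clock'],s['tcp_pos'],s['force'])
im,W,m=cloud('wrist');np.savez('w7.npz',im=im,W=W)
h=cv2.cvtColor(im,cv2.COLOR_RGB2HSV);y=(cv2.inRange(h,(20,120,80),(35,255,255))>0)&(W[...,1]<.052)&(W[...,2]>.036)
P=W[y];q=intray(P,np.array([.4897,.0496]),np.radians(85));print('tab rel mouth',rect(q),q.min(0),q.max(0),len(P))
cv2.imwrite('pics/w7.png',cv2.resize(im[:,:,::-1],(784,588)))
```

```text
18.95 [0.50186669 0.11619757 0.23675592] [-0.34834091 -0.90626952 -0.02079202]
tab rel mouth (array([-19.1,  -1.4]), array([38.6, 11.2]), 0.2) [-0.03844561 -0.0069614 ] [0.000201   0.00425466] 309
```

View pics/w7.png

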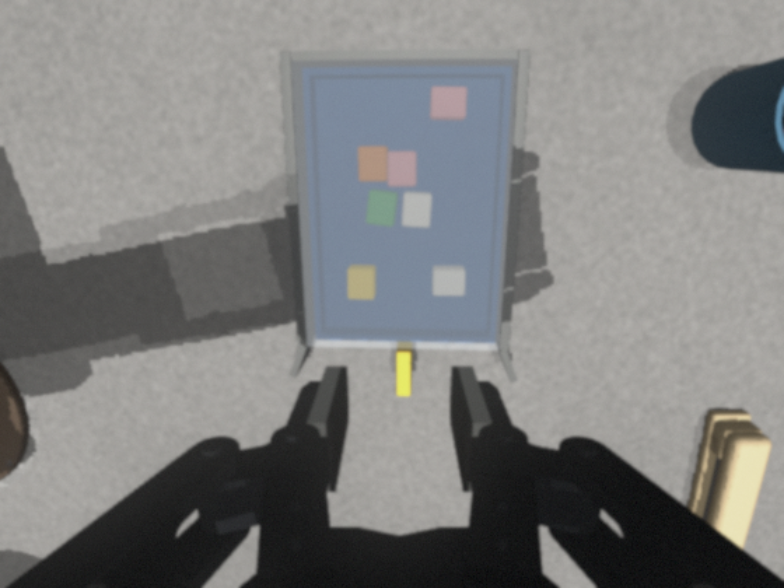

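The tray is home: the tab centre is 19 mm before the mouth, as it should be, and only the tab stands out. Erasers show at (448,102), (372,163), (402,168), (381,208), (417,210), (361,283) and (449,281). I'll back-project them on z = 22 mm to check margins.

Run:
```python
from h import *
m=viewer.camera_model('wrist')
px=np.array([[448,102],[372,163],[402,168],[381,208],[417,210],[361,283],[449,281]],float)/1.4
p=cv2.undistortPoints(px.reshape(-1,1,2),K(m),np.array(m['dist'])).reshape(-1,2)
c=np.linalg.inv(m['view']);d=np.c_[p,np.ones(7)]@c[:3,:3].T;t=(.022-c[2,3])/d[:,2];P=c[:3,3]+d*t[:,None]
print(np.round(intray(P,np.array([.4897,.0496])+.106*np.array([.0872,.9962]),np.radians(85))*1000))
```

```text
[[ 78. -33.]
 [ 35.  23.]
 [ 32.   0.]
 [  2.  17.]
 [  0. -11.]
 [-58.  34.]
 [-55. -37.]]
```

```bash
python3 -c "
from bench import workorder;print(workorder.job_done())"
```

```text
the job is handed in; nothing more can be done
None
```

I spread the heap with the tray still outside, slid the tray home by its tab and let go; the job is handed in at about 19 s of robot time, with no verdict reported.

**What I did:**
- I lifted the top yellow and the two middle erasers into three of the corners.
- I nudged the lower pink and orange pair sideways so the orange lay clearly in the fourth corner.
- I gripped the tab at 20 N, turned the tray onto the case axis and pushed it in until it met the back wall, at about 14 N.

**Last checks:**
- **Tray:** the tab's centre is 19 mm before the mouth, as expected when home. It sits 1.4 mm off the middle and 0.2° off straight.
- **Erasers:** all seven lie spread apart under the clear top. In tray mm, the corner ones are at about (78,-33), (35,23), (-58,34) and (-55,-37). Orange has the least margin, at 35 mm along against 30 and 23 mm across against 15.
- **Heights:** inside the case I judged the single layer by eye; heights were only measured before the tray went in.

**Checks that disagreed:**
- The top camera read about 4 mm off the wrist camera in x, so I aligned the tray by its position relative to the case.
- The tool drifted to about 3° of tilt during the job; at the low grip force I saw no sign that it disturbed the tray.

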